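Spread the snap ring over the lathe countershaft and hold it at its groove

ROBOT

A 6-joint arm with a two-finger parallel gripper is mounted at the origin on the work surface. World frame = base frame: x ahead of the robot, y to its left, z up, the work surface at z = 0. Lengths are in m, angles in rad, forces in N, time in s.
With the tool pointing down it reaches from about 0.3 to 0.775 m from the base axis. Payload 14.6 kg.
Tool frame: the origin (TCP) lies midway between the tips of the shut fingers; the grasp point (between the pads) lies 19 mm behind it; z points along the fingers, y is the direction in which the jaws open and shut (so a half turn about z gives the same grasp; the last joint's range is limited). The gripper opens to 94 mm and grips with 3 to 60 N. Pads are 16 mm wide; open, the fingers measure 119 mm over their backs; the gripper's body (75 mm by 177 mm) begins 78 mm behind the grasp point.
Start: joints at [-1.294, 0.3, 1.521, -0, 1.321, -0.067], TCP at [0.185, -0.518, 0.205] pointing down, gripper open.
Joint ranges: [-3.03, 3.03], [-0.79, 2.21], [0.23, 2.52], [-1.04, 4.18], [0, 3.07], [-2.55, 2.55]. Speed limits (rad/s): [2.22, 2.22, 2.57, 3.14, 3.14, 3.14].

INTERFACE

Orientations are given as [roll, pitch, yaw] about the fixed x, y, z axes, in that order (R = Rz(yaw) Ry(pitch) Rx(roll)).
In Python, from station import readout, imaging, job gives the robot as it stands.
- The arm moves only by the tool arm_command, never from a script. Its argument "increments" is a list of rows, each an object with "gripper": the opening, from 0 (shut) to 1 (fully open); "slide": the shift along the world's x, y, z in m, a list of three; "yaw": the turn about the world's z in rad. A call has 1 to 8 rows; each row is the pose to reach, as a shift and turn from the pose commanded when the call began; what a row does not reach only later rows make up. A row lasts 1/8 s, in which the tool goes at most 62.5 mm and 10.7 degrees, less where a joint would pass 70% of its speed; a pose out of reach is approached as far as the arm can. A call with a gripper value outside its range is refused whole. The fingers move at their own pace and stop on an object; "grip_force" is the grip in N (left out, the last holds). Time passes only in rows, so rows that repeat a pose let the fingers close. It gives the time, the measured TCP pose, the force and the opening at its end, in the units of the state.
- readout.get_obs(): the state, without advancing time (a new reading comes with each control period).
- imaging.camera(name): name is "side" or "top" or "wrist"; returns a dict with "color" (420x560x3 uint8, red, green, blue), "mtx" (3x3 intrinsics, pixels), "rvec" (rotation vector, rad) and "tvec" (3), from world to camera coordinates, as OpenCV has them. Camera axes: x right, y down, z forward; pixel columns grow to the right and rows downward; lengths in m; the calibration is good to about 2 mm. A picture is of the moment at which its call begins. There is no depth.
- job.hand_in(): hands the job in, once; it reports no verdict.
The state is a dict: "time_s": time; "qpos": joint angles; "joint_vel": joint speeds; "tau": joint torques, N m; "ee_pos": TCP position; "eef_rot": TCP orientation; "force": force on the tool from outside, world axes, zero at the start; "moment": the same for the moment, N m; "grip_width": finger opening in m.
Only numpy, scipy, OpenCV 4.12 (cv2) and the standard library are available. Lean on these libraries where they do the work, as an engineer would, in place of code of your own. Each camera call takes 0.05 s, during which the arm holds its last target. There are 200 camera calls.

TASK

The pulley is back on the lathe's countershaft; fit its 38 mm snap ring, the larger of the two, lying on the larger ball bearing. Take the spreading pliers out of the tool block, put the tips into the ring's gap and squeeze so that they spread and carry it, then slide the spread ring level down over the shaft end until it is at the groove just above the pulley hub, without forcing it or disturbing the other things on the bench. Finish holding it there: keep the handles squeezed and the ring spread on the pliers, so that I can check the end play before it is let snap in.

Things in the scene. Friction and masses are not known exactly. Their poses are not given: they have to be found in the camera images.
- pliers: Spreading pliers, 150 g, steel with blue grips, upright in the tool block, tips down. Origin: the pivot. z runs up the pliers, x is the pivot axis, y the line along which the handles are squeezed. The frame belongs to the +y half and rocks about x by half of joint squeeze. Pivot disc 24 mm across, 10 mm thick; jaws and tips 5 mm thick along x; tip ends 65 mm below the pivot relaxed, 62 spread.
- squeeze (a joint): Angle between the pliers' halves: 0 relaxed (tips together), 0.52 rad fully squeezed at the stop (tips spread). A return spring pushes each grip out with 4 to 6 N: enough to hold the pliers in a gripper closed only part of the way (grip points some 58 mm apart, tip points then 10 mm). With the ring on the tips about 13 N on each grip squeeze them fully.
- grip_a (a point): Outer face of the +y grip, 65 mm along the handle from the pivot: the place to grasp from above. The two grip points are 62 mm apart relaxed, 30 mm apart fully squeezed (the outer faces are then parallel and upright). A blue grip is 13 mm wide along x, 8 mm thick and runs from 28 to 92 mm above the pivot, with a finger guard at its foot that hangs on the block's top.
- grip_b (a point): The same point on the -y grip.
- tip_a (a point): Outer face of the +y tip, 4 mm above its flat end (the face is plain for 7 mm above that point). The two tip points are 6 mm apart relaxed, 37 mm apart fully squeezed. Halfway between them lies straight below the pivot; relative to the pivot it rises about 3 mm as the tips spread.
- tip_b (a point): The same point on the outer face of the -y tip.
- ring: Dark steel snap ring, 38 mm size, 27 g, flat on the larger bearing: inner diameter 36.4 mm, 5 mm wide, 3 mm thick, with two flat ears 11 mm long sticking outwards beside the gap. Origin: centre of the relaxed ring, underside; z up, x from the centre out through the gap. Springy: its back keeps its shape, the two arms swing outwards in its plane; about 7 N at the ears spreads it fully.
- ring_eye (a point): Centre of the ring's opening when fully spread: 3.1 mm from the ring's origin towards the gap, at mid thickness. Spread, a circle of 41 mm diameter fits in the opening there.
- ear_l (a point): Middle of the end face of the ring's +y ear, 24.5 mm from the ring's centre along x. The two ear points are 16 mm apart relaxed, 37 mm when fully spread by the pliers. The tips go into the gap between them, one beside each ear, level with the ear points or up to 3 mm farther out: there they clear the shaft and, being beyond the bearing's edge, can pass below the ring.
- ear_r (a point): The same point on the ring's -y side. The tips grip the ear faces by friction from the first touch, so keep the tips at one height while squeezing (a gripper whose pads swing forward as they close must be raised meanwhile): if they sink, they drag the ears down over the bearing's edge and tilt the ring.
- bearing: Larger ball bearing, 42 mm across and 12 mm high, loose on the bench; the ring lies on it. Origin: centre of its underside.
- small_bearing: Smaller ball bearing, 30 mm across and 9 mm high, loose. A bystander, with the small clip on it. Origin: centre of its underside.
- small_clip: Small snap ring, 25 mm across, lying on the smaller bearing: for another shaft, not wanted.
- tool_block: Wooden tool block, fixed, 105 by 92 mm and 95 mm high. Origin: on the bench under the middle of the pliers' slot (13 mm along x by 44 mm along y, 90 mm deep). Three tool handles up to 138 mm above the bench stand in it 48 mm from the slot along its +x.
- countershaft: Lathe countershaft unit, fixed: green flange bearing 116 mm square, aluminium V-belt pulley 92 mm across with its rim top at 60 mm, hub 46 mm across whose top face is at 74 mm, and upright steel shaft end 38 mm across. Origin: on the bench on the shaft axis.
- groove (a point): Middle of the ring groove, on the shaft axis, 76.5 mm above the bench. The groove is 5 mm high (74 to 79 mm), its lower edge level with the hub's top face, its floor 36 mm across.
- shaft_end (a point): Top of the shaft on its axis, 95 mm above the bench. The last 8 mm are a cone from 38 mm down to 26 mm across.
- screwdriver: Screwdriver lying on the bench, a bystander.
- brush: Brush lying on the bench, a bystander.
- oil_bottle: Small oil bottle, 110 mm high, a bystander.
- cup: White cup, 85 mm high, a bystander.
- chuck_key: Chuck key lying on the bench, a bystander.
Not all that is in view belongs to the job. What is shaped like the pliers but yellow is not meant.

How it is judged:
By the outcome, as a careful person would: the job done as asked, in the order asked, and still so for the second after the job is handed in, while the arm keeps its last pose, push and grip.
It also fails if it takes over 61 s, if anything falls off the work surface, if the arm or the gripper's body presses on something with over 40 N, if the wrist force passes 120 N, or if a joint passes its speed limit or range.

## Working session

There is one attempt and no reset: what is moved stays moved. The work goes in short steps, Python scripts to look and compute and a tool call to move; the robot and the scene stay as the last step left them, time stands still between calls to the robot, and variables do not carry over. Pictures are saved under pics/ and viewed, about 8 in all and at most 12, crops included, and the job is handed in when it is done.

Besides the shell and the picture viewer there is one more tool, called as name([rows], argument=value, ...), one row to a line, values as JSON. arm_command: Moves the arm, as the interface text tells. Its arguments: {"type":"object","properties":{"increments":{"type":"array","items":{"type":"object","properties":{"gripper":{"type":"number"},"slide":{"type":"array","items":{"type":"number"}},"yaw":{"type":"number"}}}},"grip_force":{"type":"number"}},"required":["increments"]}

```bash
mkdir -p pics; cat > h.py <<'E'
import numpy as np, cv2
from station import readout, imaging, job
def shot(name, fn, crop=None, scale=1):
    c=imaging.camera(name); np.savez('pics/'+fn+'.npz',**c)
    im=cv2.cvtColor(c['color'],cv2.COLOR_RGB2BGR)
    if crop: x0,y0,x1,y1=crop; im=im[y0:y1,x0:x1]
    if scale!=1: im=cv2.resize(im,None,fx=scale,fy=scale,interpolation=cv2.INTER_CUBIC)
    cv2.imwrite('pics/'+fn+'.png',im); return c
def load(fn): return dict(np.load('pics/'+fn+'.npz'))
def ray(c,uv):
    R=cv2.Rodrigues(c['rvec'])[0]; t=np.ravel(c['tvec'])
    d=R.T@np.linalg.inv(c['mtx'])@np.array([uv[0],uv[1],1.]); return -R.T@t,d
def atz(c,uv,z):
    o,d=ray(c,uv); return o+d*(z-o[2])/d[2]
def proj(c,P): return cv2.projectPoints(np.array(P,float).reshape(-1,1,3),c['rvec'],c['tvec'],c['mtx'],None)[0].reshape(-1,2)
def tri(c1,u1,c2,u2):
    A=[];b=[]
    for c,u in((c1,u1),(c2,u2)):
        o,d=ray(c,u); d=d/np.linalg.norm(d); M=np.eye(3)-np.outer(d,d); A.append(M); b.append(M@o)
    return np.linalg.lstsq(np.vstack(A),np.hstack(b),rcond=None)[0]
E
python3 - <<'E'
from h import *
a=shot('top','t0',scale=1.4); b=shot('side','s0',scale=1.4)
for c in(a,b): print(c['mtx'][0],ray(c,(280,210)))
print(readout.get_obs())
E
```

```text
[488.19231969   0.         283.14007442] (array([ 0.33944896, -0.07690176,  1.28280689]), array([ 0.12082055,  0.00503154, -0.99268315]))
[402.23725926   0.         280.68284155] (array([0.24698758, 0.69533625, 1.03588966]), array([ 0.19973933, -0.63254854, -0.74832632]))
{'time_s': 0.1, 'qpos': array([-1.29358424e+00,  3.00403970e-01,  1.52148607e+00, -6.29640702e-07,
        1.32068029e+00, -6.65843073e-02]), 'joint_vel': array([-0.00268535, -0.0019125 , -0.00177427, -0.00129051,  0.00061816,
       -0.00043419]), 'tau': array([ 1.56680089e-03, -5.32643831e+01, -3.53285658e+01,  7.09847454e-02,
        2.34783796e-02, -7.84910458e-05]), 'ee_pos': array([ 0.1853308 , -0.51760414,  0.20496334]), 'eef_rot': array([-3.14061709e+00, -6.44418582e-05,  3.43796523e-01]), 'force': array([ 0.53407434, -0.32754747,  0.36010607]), 'moment': array([ 0.0745542 ,  0.0291652 , -0.03785021]), 'grip_width': 0.0936110353506117}
```

View pics/t0.png

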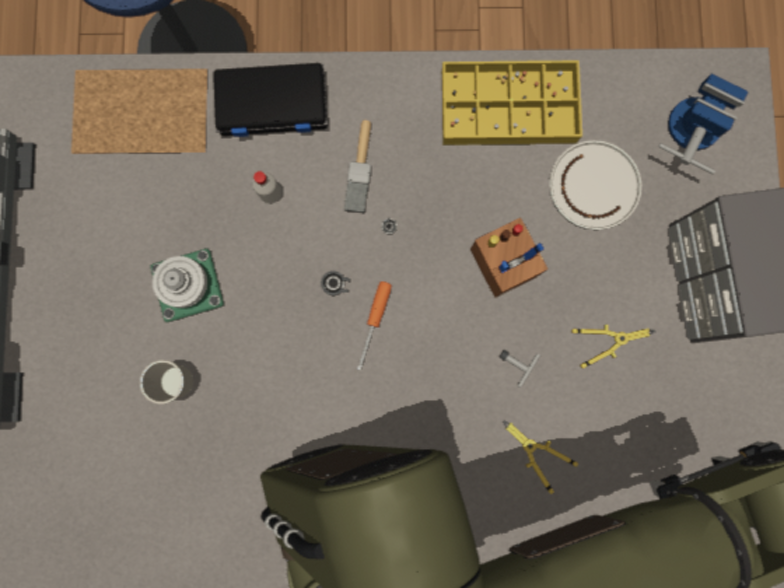

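View pics/s0.png

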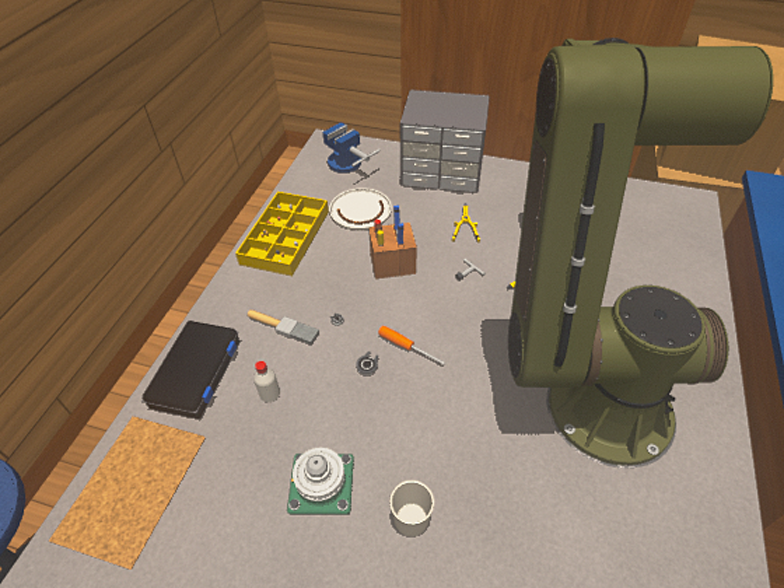

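The top view (shown at 1.4x) has the blue pliers in the block at (521,258), with handle ends near (505,267) and (541,248). The ring is on the larger bearing at (334,284) with its gap to the right, and the shaft end is near (176,279). The side view agrees. I'll make one composite of enlarged crops to get pixel positions.

```bash
cat > comp.py <<'E'
from h import *
def comp(items,fn):
    out=[]
    for f,x,y,r in items:
        im=cv2.cvtColor(load(f)['color'],cv2.COLOR_RGB2BGR)[y-r:y+r,x-r:x+r]
        s=260; im=cv2.resize(im,(s,s),interpolation=cv2.INTER_CUBIC)
        for k in range(-r+(-(x-r)%10)-r*0, r+1): pass
        for v in range(x-r,x+r):
            if v%10==0: q=int((v-x+r+.5)*s/2/r); cv2.line(im,(q,0),(q,6),(0,255,255),1); cv2.putText(im,str(v),(q-10,16),0,.3,(0,255,255),1)
        for v in range(y-r,y+r):
            if v%10==0: q=int((v-y+r+.5)*s/2/r); cv2.line(im,(0,q),(6,q),(0,255,255),1); cv2.putText(im,str(v),(8,q+3),0,.3,(0,255,255),1)
        out.append(im)
    rows=[np.hstack(out[i:i+3]) for i in range(0,len(out),3)]
    cv2.imwrite('pics/'+fn+'.png',np.vstack(rows))
E
python3 -c "
from comp import *
comp([('t0',372,184,32),('t0',239,203,22),('t0',128,202,34),('s0',282,165,32),('s0',262,260,22),('s0',228,335,34)],'c0')
t=load('t0')
print(atz(t,(361,191),.16),atz(t,(386,177),.16),atz(t,(239,202.5),.015),atz(t,(126,199.5),.095))"
```

```text
[ 0.51870569 -0.26020227  0.16      ] [ 0.5511992  -0.31959758  0.16      ] [0.51467273 0.03678875 0.015     ] [0.51394039 0.30728515 0.095     ]
```

View pics/c0.png

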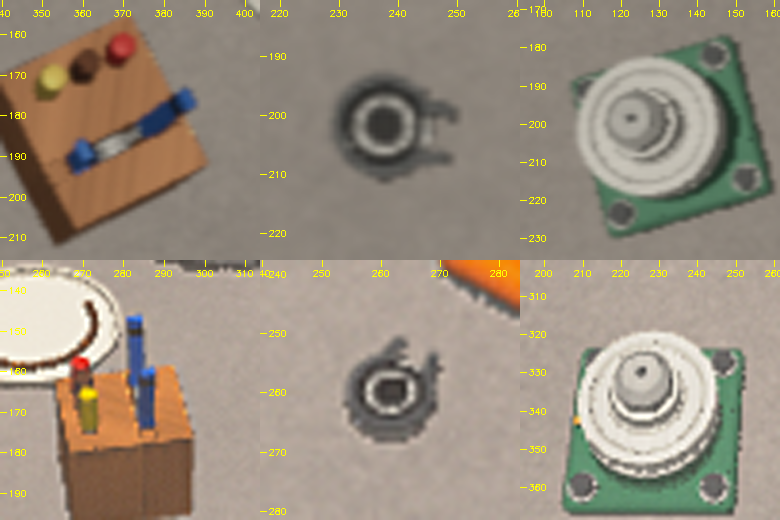

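```bash
python3 -c "
from h import *
t=load('t0');s=load('s0')
A=tri(t,(361,190.5),s,(286.3,159.5));B=tri(t,(385.5,176.5),s,(283,145.5))
print('A',A,'B',B,np.linalg.norm(A-B),(A+B)/2,np.arctan2(A[1]-B[1],A[0]-B[0]))
print('shaft',tri(t,(122.5,198.5),s,(225,329.5)),atz(t,(122.5,198.5),.095),atz(s,(225,329.5),.095))
print('ring',tri(t,(237.7,201.8),s,(261.8,259.5)),atz(t,(237.7,201.8),.0135),atz(s,(261.8,259.5),.0135))
print('ears',atz(t,(249,199.5),.0135),atz(t,(249,206.5),.0135))
print('block corners',[atz(t,p,.095)[:2] for p in((373,156),(391,190),(353.5,210))])
"
```

```text
A [ 0.52115673 -0.25956466  0.16264321] B [ 0.55051959 -0.31629416  0.17010005] 0.06431188102869874 [ 0.53583816 -0.28792941  0.16637163] 2.048419897801348
shaft [0.51678813 0.31617252 0.09450604] [0.51651327 0.31595889 0.095     ] [0.51685335 0.31639151 0.095     ]
ring [0.51645139 0.04030853 0.01306437] [0.51676982 0.04033611 0.0135    ] [0.51595039 0.04056193 0.0135    ]
ears [0.52255919 0.01066904 0.0135    ] [0.50402408 0.01070384 0.0135    ]
block corners [array([ 0.61678206, -0.30325849]), array([ 0.5308087 , -0.34479033]), array([ 0.4821471 , -0.25102417])]
```

arm_command([
  {"slide": [0.04,0.03,0.06],"yaw": 0.03,"gripper": 1},
  {"slide": [0.09,0.06,0.09],"yaw": 0.06,"gripper": 1},
  {"slide": [0.14,0.09,0.09],"yaw": 0.1,"gripper": 1},
  {"slide": [0.19,0.125,0.09],"yaw": 0.135,"gripper": 1},
  {"slide": [0.24,0.16,0.09],"yaw": 0.135,"gripper": 1},
  {"slide": [0.29,0.19,0.08],"yaw": 0.135,"gripper": 1},
  {"slide": [0.351,0.23,0.065],"yaw": 0.135,"gripper": 1},
  {"slide": [0.351,0.23,0.065],"yaw": 0.135,"gripper": 1},
])

```text
time_s: 1.1
ee_pos: [0.5382, -0.2854, 0.2687]
eef_rot: [-3.139, 0.001, 0.482]
force: [-1.0, -0.6, -0.2]
grip_width: 0.0938
```

arm_command([
  {"slide": [0,0,0],"gripper": 1},
  {"slide": [0,0,0],"gripper": 1},
])

```text
invalid input
```

```bash
python3 -c "
from h import *
c=shot('wrist','w1',scale=1.4); print(readout.get_obs()['ee_pos'],readout.get_obs()['eef_rot'],ray(c,(280,210)))
print('slotTop',proj(c,[.536,-.288,.095]),'tops',proj(c,[[.521,-.2596,.163],[.5505,-.3163,.163]]), 'tcp',proj(c,readout.get_obs()['ee_pos']))"
```

```text
[ 0.53835979 -0.2854761   0.26871396] [-3.13941257e+00  9.41275589e-04  4.81770663e-01] (array([ 0.60232805, -0.25254463,  0.44713041]), array([-0.23732292, -0.14411643, -0.96126092]))
slotTop [[274.80156184 186.96837333]] tops [[239.13031772 202.97638344]
 [310.40508403 203.0985016 ]] tcp [[273.40560895 243.89552405]]
```

View pics/w1.png

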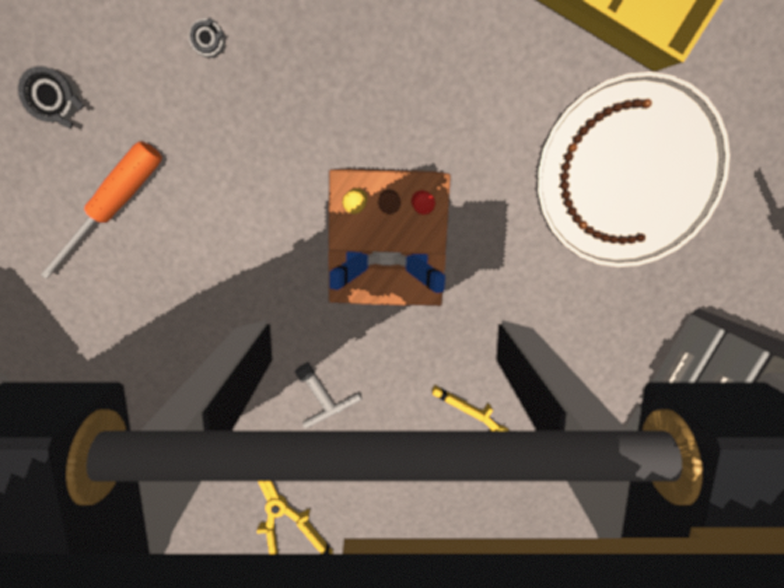

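The wrist view shows the blue grip tops at (337,278) and (434,280) in the 1.4x picture, with the slot and pivot at (388,258). That is within about 3 px of my prediction. The refused call probably needs every key in each row.

arm_command([
  {"slide": [0.0,0.0,0.0],"yaw": 0.0,"gripper": 1},
  {"slide": [0.0,0.0,0.0],"yaw": 0.0,"gripper": 1},
])

```text
time_s: 1.4
ee_pos: [0.5354, -0.289, 0.2711]
eef_rot: [3.141, -0.0, 0.477]
force: [0.2, -0.2, 0.1]
grip_width: 0.0939
```

```bash
python3 -c "
from h import *
c=load('w1');t=load('t0')
A=tri(t,(361,190.5),c,(240.7,198.6));B=tri(t,(385.5,176.5),c,(310,200))
print(A,B,(A+B)/2,np.arctan2(A[1]-B[1],A[0]-B[0])-np.pi/2, atz(c,(388/1.4,258/1.4),.085))"
```

```text
[ 0.52166173 -0.26050052  0.15115371] [ 0.55229411 -0.31682402  0.16013983] [ 0.53697792 -0.28866227  0.15564677] 0.49812087515537673 [ 0.5380725  -0.28991311  0.085     ]
```

arm_command([
  {"slide": [0.0015,-0.0005,-0.04],"yaw": 0.01,"gripper": 1},
  {"slide": [0.0015,-0.0005,-0.08],"yaw": 0.01,"gripper": 1},
  {"slide": [0.0015,-0.0005,-0.115],"yaw": 0.01,"gripper": 1},
  {"slide": [0.0015,-0.0005,-0.14],"yaw": 0.01,"gripper": 1},
  {"slide": [0.0015,-0.0005,-0.16],"yaw": 0.01,"gripper": 1},
  {"slide": [0.0015,-0.0005,-0.16],"yaw": 0.01,"gripper": 1},
], grip_force=20)

```text
time_s: 2.15
ee_pos: [0.5367, -0.289, 0.1098]
eef_rot: [-3.14, 0.001, 0.487]
force: [0.1, -0.3, -0.0]
grip_width: 0.0943
```

arm_command([
  {"slide": [0.0,0.0,0.0],"yaw": 0.0,"gripper": 0.61},
  {"slide": [0.0,0.0,0.0],"yaw": 0.0,"gripper": 0.61},
  {"slide": [0.0,0.0,0.0],"yaw": 0.0,"gripper": 0.61},
  {"slide": [0.0,0.0,0.0],"yaw": 0.0,"gripper": 0.61},
  {"slide": [0.0,0.0,0.0],"yaw": 0.0,"gripper": 0.61},
  {"slide": [0.0,0.0,0.0],"yaw": 0.0,"gripper": 0.61},
])

```text
time_s: 2.9
ee_pos: [0.5383, -0.2885, 0.1114]
eef_rot: [3.14, -0.001, 0.489]
force: [0.0, -0.1, 5.7]
grip_width: 0.0576
```

```bash
python3 -c "
from h import *
c=shot('wrist','w2',(140,100,420,310),2.6); print(readout.get_obs())"
```

```text
{'time_s': 2.95, 'qpos': array([-5.51956375e-01,  5.19446756e-01,  1.43998359e+00, -8.38311988e-06,
        1.18041930e+00,  5.29909393e-01]), 'joint_vel': array([ 0.00201783, -0.00161538, -0.00167558, -0.00120758,  0.00064268,
       -0.00160936]), 'tau': array([ 2.50006554e-02, -6.00444961e+01, -3.11501813e+01,  7.75776850e-02,
       -3.44938959e-02,  4.53804838e-03]), 'ee_pos': array([ 0.53832903, -0.28852265,  0.11139209]), 'eef_rot': array([ 3.14008478e+00, -8.74313542e-04,  4.88934401e-01]), 'force': array([-0.66886477,  0.82036328,  4.99443502]), 'moment': array([0.00521462, 0.04174051, 0.00686569]), 'grip_width': 0.057590546039213375}
```

View pics/w2.png

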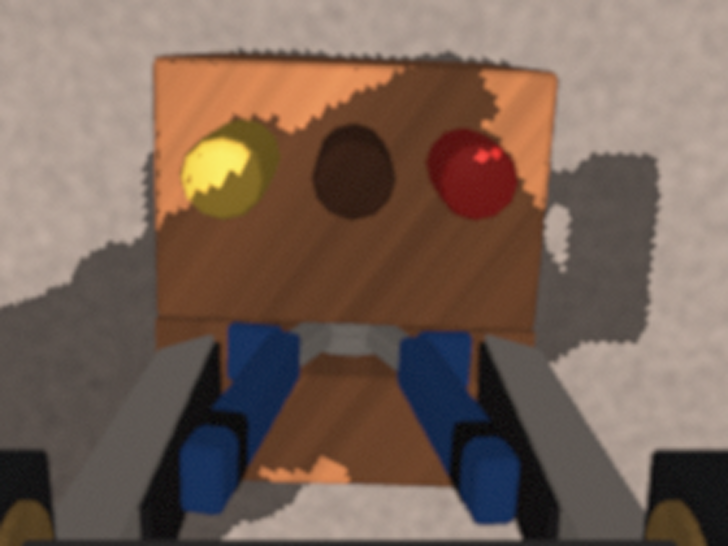

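The pliers are gripped between the pads: both blue grips sit inside, with the pivot at about (350,335) in the crop. Next I'll lift them clear.

arm_command([
  {"slide": [0.0,0.0,0.01],"yaw": 0.0,"gripper": 0.61},
  {"slide": [0.0,0.0,0.03],"yaw": 0.0,"gripper": 0.61},
  {"slide": [0.0,0.0,0.06],"yaw": 0.0,"gripper": 0.61},
  {"slide": [0.0,0.0,0.09],"yaw": 0.0,"gripper": 0.61},
  {"slide": [0.0,0.0,0.12],"yaw": 0.0,"gripper": 0.61},
  {"slide": [0.0,0.0,0.15],"yaw": 0.0,"gripper": 0.61},
  {"slide": [0.0,0.0,0.17],"yaw": 0.0,"gripper": 0.61},
  {"slide": [0.0,0.0,0.17],"yaw": 0.0,"gripper": 0.61},
])

```text
time_s: 3.95
ee_pos: [0.5381, -0.2884, 0.282]
eef_rot: [3.139, -0.001, 0.489]
force: [-0.3, -0.4, -2.0]
grip_width: 0.0571
```

arm_command([
  {"slide": [0.0,0.04,0.0],"yaw": 0.14,"gripper": 0.61},
  {"slide": [-0.005,0.085,0.0],"yaw": 0.28,"gripper": 0.61},
  {"slide": [-0.01,0.13,0.0],"yaw": 0.42,"gripper": 0.61},
  {"slide": [-0.015,0.175,0.0],"yaw": 0.56,"gripper": 0.61},
  {"slide": [-0.02,0.22,0.0],"yaw": 0.7,"gripper": 0.61},
  {"slide": [-0.0235,0.26,-0.02],"yaw": 0.84,"gripper": 0.61},
  {"slide": [-0.0235,0.29,-0.04],"yaw": 0.95,"gripper": 0.61},
  {"slide": [-0.0235,0.3025,-0.05],"yaw": 0.98,"gripper": 0.61},
])

```text
time_s: 4.95
ee_pos: [0.5136, 0.0154, 0.2288]
eef_rot: [-3.139, 0.0, 1.471]
force: [0.1, -0.1, -1.5]
grip_width: 0.0576
```

arm_command([
  {"slide": [0.0,0.0,0.0],"yaw": 0.0,"gripper": 0.61},
  {"slide": [0.0,0.0,0.0],"yaw": 0.0,"gripper": 0.61},
  {"slide": [0.0,0.0,0.0],"yaw": 0.0,"gripper": 0.61},
])

```text
time_s: 5.32
ee_pos: [0.5146, 0.0133, 0.2309]
eef_rot: [3.141, 0.0, 1.467]
force: [0.3, 0.8, -1.6]
grip_width: 0.0572
```

```bash
python3 -c "
from comp import *
w=shot('wrist','w3');s=shot('side','s3')
print(readout.get_obs()['ee_pos'],readout.get_obs()['eef_rot'])
print(proj(w,[[.5165,.0403,.0135],[.514,.0144,.1]]),proj(s,[[.514,.0144,.11],[.514,.0144,.18]]))
im=cv2.cvtColor(w['color'],cv2.COLOR_RGB2BGR)[100:310,140:420]
im=cv2.resize(im,None,fx=1.8,fy=1.8,interpolation=cv2.INTER_CUBIC)
p=proj(s,[.514,.0144,.14])[0].astype(int)
b=cv2.cvtColor(s['color'],cv2.COLOR_RGB2BGR)[p[1]-60:p[1]+60,p[0]-40:p[0]+40]
b=cv2.resize(b,(252,378),interpolation=cv2.INTER_CUBIC); print('side crop origin',p-[40,60],'scale 3.15')
cv2.imwrite('pics/v3.png',np.hstack([im,b]))"
```

```text
[0.5145369  0.01360337 0.23078983] [ 3.14099351e+00 -1.26794483e-05  1.46748697e+00]
[[272.84835889 154.48741259]
 [272.96810081 191.60240703]] [[263.6030464  233.66870062]
 [262.4503063  218.16367663]]
side crop origin [223 167] scale 3.15
```

View pics/v3.png

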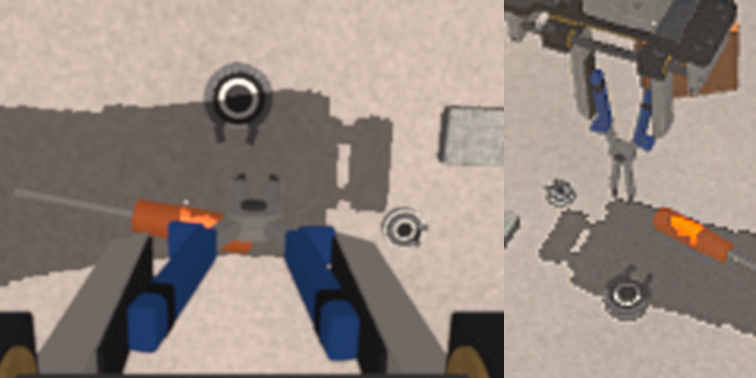

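The picture shows the pliers' tips at (238,179) and (273,179) in the crop, but the midpoint between the grips is at about 243. The pliers have therefore rolled a few degrees in the pads. A full squeeze in the air should square the grips to the pads, and I can then open back to about 58 mm.

arm_command([
  {"slide": [0.0,0.0,0.0],"yaw": 0.0,"gripper": 0.54},
  {"slide": [0.0,0.0,0.0],"yaw": 0.0,"gripper": 0.48},
  {"slide": [0.0,0.0,0.0],"yaw": 0.0,"gripper": 0.42},
  {"slide": [0.0,0.0,0.0],"yaw": 0.0,"gripper": 0.36},
  {"slide": [0.0,0.0,0.0],"yaw": 0.0,"gripper": 0.3},
  {"slide": [0.0,0.0,0.0],"yaw": 0.0,"gripper": 0.28},
  {"slide": [0.0,0.0,0.0],"yaw": 0.0,"gripper": 0.28},
  {"slide": [0.0,0.0,0.0],"yaw": 0.0,"gripper": 0.28},
], grip_force=25)

```text
time_s: 6.42
ee_pos: [0.5144, 0.0142, 0.2304]
eef_rot: [-3.142, 0.0, 1.469]
force: [0.7, 0.3, -2.0]
grip_width: 0.0292
```

```bash
python3 -c "
from h import *
shot('wrist','w4');shot('side','s4');o=readout.get_obs();print(o['ee_pos'],o['eef_rot'],o['grip_width'])"
```

```text
[0.51437091 0.01419667 0.23045576] [3.14158640e+00 3.12383297e-06 1.46880619e+00] 0.029719361611488578
```

arm_command([
  {"slide": [0.0,0.0,0.0],"yaw": 0.0,"gripper": 0.34},
  {"slide": [0.0,0.0,0.0],"yaw": 0.0,"gripper": 0.4},
  {"slide": [0.0,0.0,0.0],"yaw": 0.0,"gripper": 0.46},
  {"slide": [0.0,0.0,0.0],"yaw": 0.0,"gripper": 0.52},
  {"slide": [0.0,0.0,0.0],"yaw": 0.0,"gripper": 0.57},
  {"slide": [0.0,0.0,0.0],"yaw": 0.0,"gripper": 0.6},
  {"slide": [0.0,0.0,0.0],"yaw": 0.0,"gripper": 0.6},
  {"slide": [0.0,0.0,0.0],"yaw": 0.0,"gripper": 0.6},
])

```text
time_s: 7.52
ee_pos: [0.5144, 0.0142, 0.2304]
eef_rot: [3.142, -0.0, 1.469]
force: [-0.1, -0.4, -1.9]
grip_width: 0.0564
```

```bash
python3 -c "
from h import *
shot('wrist','w5');shot('side','s5');o=readout.get_obs();print(o['ee_pos'],o['eef_rot'],o['grip_width'])
def w(f):
    im=cv2.cvtColor(load(f)['color'],cv2.COLOR_RGB2BGR)[120:300,190:370]; return cv2.resize(im,(400,300*400//300),interpolation=cv2.INTER_CUBIC)[:300]
def s(f):
    im=cv2.cvtColor(load(f)['color'],cv2.COLOR_RGB2BGR)[175:250,220:320]; return cv2.resize(im,(400,300),interpolation=cv2.INTER_CUBIC)
cv2.imwrite('pics/v5.png',np.vstack([np.hstack([w('w4'),s('s4')]),np.hstack([w('w5'),s('s5')])]))"
```

```text
[0.51436481 0.01421326 0.2304418 ] [-3.14156635e+00 -6.28142830e-06  1.46881738e+00] 0.05643503032575936
```

View pics/v5.png

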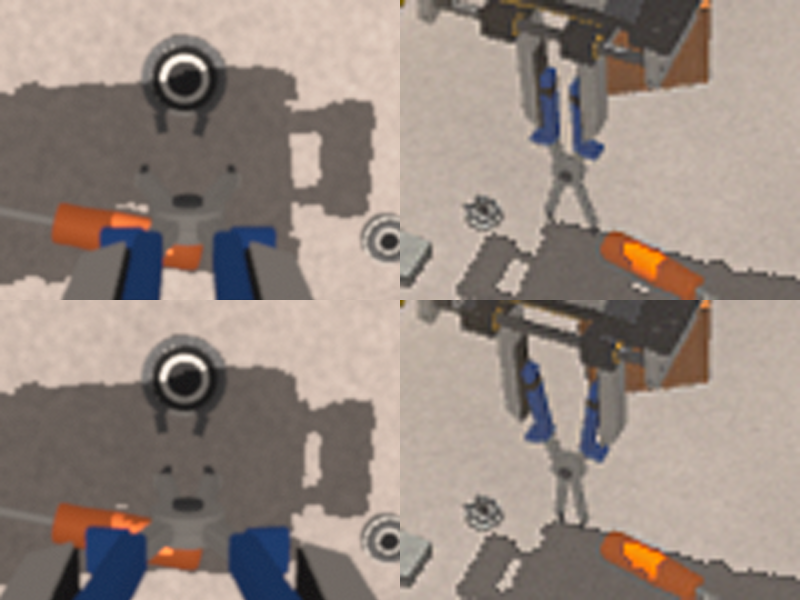

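The squeeze squared the pliers. In the lower pair (half open) the tips are at about (167,470) and (208,470), symmetric between the grips. In the upper pair (spread) they are at (144,170) and (232,170), at the same height to within about 1.5 mm.

```bash
python3 -c "
from h import *
w=load('w5');s=load('s5');w4=load('w4');s4=load('s4')
W=lambda x,y:(190+x/2.2222-.5+.22,120+y/2.2222-.5+.22); S=lambda x,y:(220+x/4-.4,175+y/4-.4)
m5=tri(w,W(187.5,168),s,S(171.5,223)); m4=tri(w4,W(188,168),s4,S(172.5,223)); print('tips half',m5,'spread',m4)
l=tri(w4,W(144,168),s4,S(195,228));r=tri(w4,W(232,168),s4,S(150,218));print(l,r,np.linalg.norm(l-r),np.arctan2(*(l-r)[1::-1]))
c=atz(w,W(184,79),.012);cr=atz(w,W(184,77),.015)
e1=atz(w,W(162,132),.0135);e2=atz(w,W(197,133),.0135);m=(e1+e2)/2
print('bearing',c,'ringouter?',cr,'ears',e1,e2,'mid',m,'dir',np.arctan2(*(m-c)[1::-1]),np.linalg.norm(m-c),np.linalg.norm(e1-e2))
for z in (.12,.125,.13):print(z,atz(w,W(187.5,168),z))
"
```

```text
tips half [0.5150137  0.01889359 0.13055969] spread [0.51484212 0.01848799 0.12992407]
[0.497472   0.02054106 0.13227651] [0.53250329 0.01625805 0.12722011] 0.03565252817063336 3.019933810254173
bearing [0.51550431 0.04018319 0.012     ] ringouter? [0.51566112 0.04159537 0.015     ] ears [0.50044673 0.01262462 0.0135    ] [0.51958407 0.01008689 0.0135    ] mid [0.5100154  0.01135576 0.0135    ] dir -1.7589498028820887 0.029383647439203815 0.019304865362204958
0.12 [0.51481601 0.01639541 0.12      ]
0.125 [0.51493221 0.01759338 0.125     ]
0.13 [0.51504841 0.01879136 0.13      ]
```

arm_command([
  {"slide": [-0.0015,0.0,-0.02],"yaw": -0.02,"gripper": 0.6},
  {"slide": [-0.0028,-0.001,-0.04],"yaw": -0.04,"gripper": 0.6},
  {"slide": [-0.0028,-0.001,-0.06],"yaw": -0.04,"gripper": 0.6},
  {"slide": [-0.0028,-0.001,-0.075],"yaw": -0.04,"gripper": 0.6},
  {"slide": [-0.0028,-0.001,-0.085],"yaw": -0.04,"gripper": 0.6},
  {"slide": [-0.0028,-0.001,-0.085],"yaw": -0.04,"gripper": 0.6},
  {"slide": [-0.0028,-0.001,-0.085],"yaw": -0.04,"gripper": 0.6},
])

```text
time_s: 8.5
ee_pos: [0.5119, 0.0132, 0.1461]
eef_rot: [3.141, -0.0, 1.429]
force: [0.7, 0.1, -0.9]
grip_width: 0.0562
```

```bash
python3 -c "
from h import *
w=shot('wrist','w6');s=shot('side','s6');o=readout.get_obs();print(o['ee_pos'],o['eef_rot'],o['grip_width'],o['force'])
p=np.array([.5121,.0146,.025]);print(proj(w,p),proj(s,p))
a=proj(w,p)[0].astype(int);b=proj(s,p)[0].astype(int)
def cr(c,a,r):
    im=cv2.cvtColor(c['color'],cv2.COLOR_RGB2BGR)[a[1]-r:a[1]+r,a[0]-r:a[0]+r]; return cv2.resize(im,(400,400),interpolation=cv2.INTER_CUBIC)
print(a,b); cv2.imwrite('pics/v6.png',np.hstack([cr(w,a,50),cr(s,b,30)]))"
```

```text
[0.51185702 0.01318469 0.14605064] [ 3.14060275e+00 -1.11567885e-04  1.42879662e+00] 0.05609811146405228 [ 0.16795839 -0.90495983 -1.62875225]
[[273.70075506 193.5330112 ]] [[265.43844255 250.92638245]]
[273 193] [265 250]
```

View pics/v6.png

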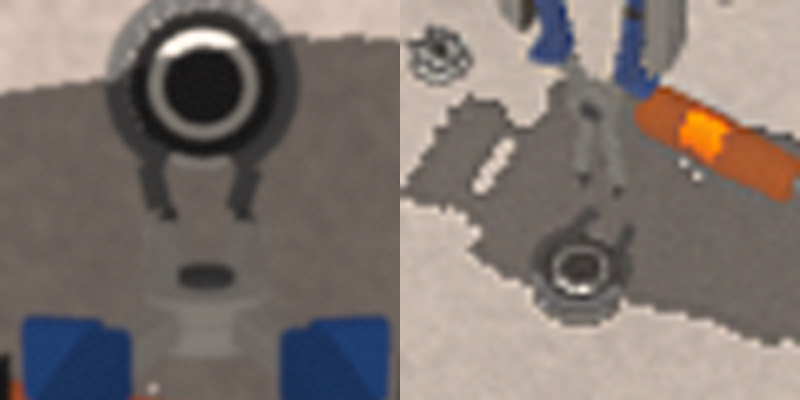

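Wrist crop: the tips' dark ends are at (168,213) and (242,213), the ears at about (155,190) and (247,190), and the ring centre at (203,80). The sideways and yaw alignment is good to about 1 mm. I'll compute the radial position and the height.

```bash
python3 -c "
from h import *
w=load('w6');s=load('s6')
W=lambda x,y:(223+x/4-.4,143+y/4-.4); S=lambda x,y:(235+x/6.667-.45,220+y/6.667-.45)
print('tips',tri(w,W(205,211),s,S(200,187)))
for z in(.04,.045,.05):print(atz(w,W(205,211),z),atz(s,S(200,187),z))
c=atz(w,W(202.5,82),.012);print('bearing w',c,'s',atz(s,S(180,267),.012))
for a,b in(((155,170),(250,172)),):
  print(atz(w,W(*a),.015),atz(w,W(*b),.015))
P=lambda th,r,z,d=0:[.5158+r*np.cos(th)-d*np.sin(th),.0402+r*np.sin(th)+d*np.cos(th),z]
for th in(-1.67,-1.72,-1.77):
  q=proj(w,[P(th,30,.015) if 0 else P(th,.030,.015,d) for d in(-.008,.008)]); print(th,(q-[223,143])*4)
"
```

```text
tips [0.51276752 0.01805472 0.04663009]
[0.51247798 0.01642101 0.04      ] [0.51461851 0.01357495 0.04      ]
[0.51264089 0.01761329 0.045     ] [0.51327484 0.01699783 0.045     ]
[0.5128038  0.01880558 0.05      ] [0.51193116 0.0204207  0.05      ]
bearing w [0.51548497 0.0412272  0.012     ] s [0.51697401 0.04015689 0.012     ]
[0.5011883  0.02222885 0.015     ] [0.52377101 0.01848004 0.015     ]
-1.67 [[175.30458817 210.58408616]
 [241.1433653  207.77283311]]
-1.72 [[169.08884721 209.09623946]
 [234.98578118 209.48813351]]
-1.77 [[162.95137307 207.30744644]
 [228.75341429 210.90173927]]
```

arm_command([
  {"slide": [0.0,-0.0005,-0.008],"yaw": 0.0,"gripper": 0.6},
  {"slide": [0.0,-0.0005,-0.016],"yaw": 0.0,"gripper": 0.6},
  {"slide": [0.0,-0.0005,-0.024],"yaw": 0.0,"gripper": 0.6},
  {"slide": [0.0,-0.0005,-0.032],"yaw": 0.0,"gripper": 0.6},
  {"slide": [0.0,-0.0005,-0.037],"yaw": 0.0,"gripper": 0.6},
  {"slide": [0.0,-0.0005,-0.037],"yaw": 0.0,"gripper": 0.6},
  {"slide": [0.0,-0.0005,-0.037],"yaw": 0.0,"gripper": 0.6},
])

```text
time_s: 9.48
ee_pos: [0.5117, 0.0127, 0.1086]
eef_rot: [3.141, 0.0, 1.429]
force: [-0.1, 0.6, -0.7]
grip_width: 0.0565
```

```bash
cat > two.py <<'E'
from h import *
import sys
def two(n,p):
    w=shot('wrist','w'+n);s=shot('side','s'+n);o=readout.get_obs();print(o['time_s'],o['ee_pos'],o['eef_rot'],o['grip_width'],o['force'])
    a=proj(w,p)[0].astype(int);b=proj(s,p)[0].astype(int)
    def cr(c,a,r):
        im=cv2.cvtColor(c['color'],cv2.COLOR_RGB2BGR)[a[1]-r:a[1]+r,a[0]-r:a[0]+r]; return cv2.resize(im,(400,400),interpolation=cv2.INTER_CUBIC)
    print(a-50,b-30); cv2.imwrite('pics/v'+n+'.png',np.hstack([cr(w,a,50),cr(s,b,30)]))
two(sys.argv[1],[float(x) for x in sys.argv[2:5]])
E
python3 two.py 7 .513 .0246 .015
```

```text
9.575 [0.51172775 0.01269835 0.10873317] [ 3.14106366e+00 -6.20521016e-05  1.42886413e+00] 0.056405714465379474 [-0.30441392  0.19044518 -2.3599497 ]
[223 138] [234 225]
```

View pics/v7.png

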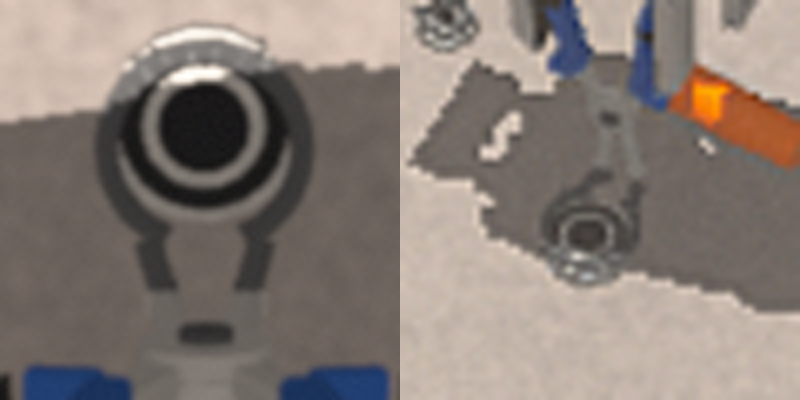

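```bash
python3 -c "
from h import *
w=load('w7');s=load('s7');w6=load('w6')
WC=lambda q:(q-[223,138])*4; SC=lambda q:(q-[234,225])*6.667
P=lambda th,r,z,d=0:[.5158+r*np.cos(th)-d*np.sin(th),.0402+r*np.sin(th)+d*np.cos(th),z]
pts={'ear30':[P(-1.71,.030,.015,d) for d in(-.008,.008)],'ear20':[P(-1.71,.02,.015,d) for d in(-.008,.008)],'tipend nominal':[P(-1.71,.0257,.0075,d) for d in(-.005,.005)],'ctr':[P(0,0,.012)],'pivot nominal':[P(-1.71,.0257,.0725)],
'guard':[P(-1.71,.0257,.1,d) for d in(-.02,.02)]}
for k,v in pts.items(): print(k,WC(proj(w,v)).round(0).tolist(),SC(proj(s,v)).round(0).tolist())
print(np.linalg.norm(ray(w,(280,210))[0]-ray(w6,(280,210))[0]),w['mtx'][0,0],ray(w,(280,210)))
im=cv2.cvtColor(w['color'],cv2.COLOR_RGB2BGR)[150:350,170:380];g=cv2.convertScaleAbs(cv2.resize(im,(400,381),interpolation=cv2.INTER_CUBIC),alpha=1.5,beta=10)
im=cv2.cvtColor(w6['color'],cv2.COLOR_RGB2BGR)[150:350,170:380];g2=cv2.convertScaleAbs(cv2.resize(im,(400,381),interpolation=cv2.INTER_CUBIC),alpha=1.5,beta=10)
cv2.imwrite('pics/v7b.png',np.hstack([g2,g]))
"
```

```text
ear30 [[167.0, 268.0], [242.0, 267.0]] [[230.0, 184.0], [199.0, 173.0]]
ear20 [[167.0, 222.0], [242.0, 222.0]] [[220.0, 201.0], [189.0, 189.0]]
tipend nominal [[182.0, 240.0], [227.0, 240.0]] [[220.0, 199.0], [201.0, 191.0]]
ctr [[204.0, 127.0]] [[186.0, 231.0]]
pivot nominal [[205.0, 331.0]] [[205.0, 111.0]]
guard [[73.0, 388.0], [337.0, 387.0]] [[243.0, 88.0], [161.0, 59.0]]
0.03740924556603959 327.80818214890735 (array([0.5216632 , 0.08377513, 0.28717301]), array([-0.01986506, -0.27734428, -0.96114504]))
```

View pics/v7b.png

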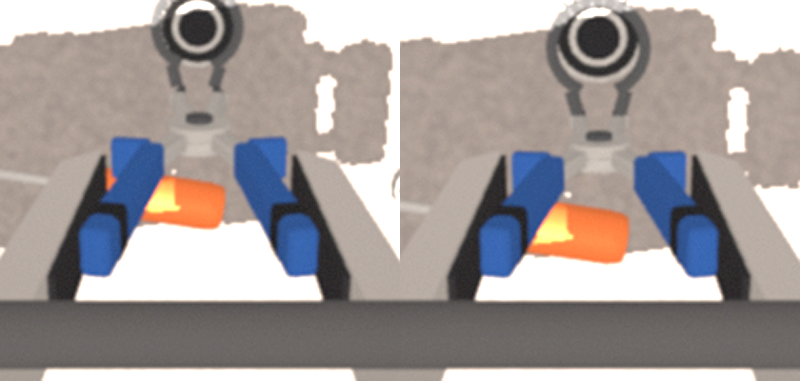

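```bash
python3 -c "
from h import *
def T(n,wp,ws,wo,sp,ss,so,tcp):
    w=load('w'+n);s=load('s'+n)
    P=tri(w,np.array(wp)/ws+wo-.4,s,np.array(sp)/ss+so-.4); print(n,(P-tcp)*1000)
t5=np.array([.5144,.0142,.2304]);t6=np.array([.5119,.0132,.1461]);t7=np.array([.5117,.0127,.1087])
T('4',(188,200),2.222,[190,120],(166,175),4,[220,175],t5)
T('5',(187,202),2.222,[190,120],(166,172),4,[220,175],t5)
T('6',(205,277),4,[223,143],(192,108),6.667,[235,220],t6)
T('7',(205,335),4,[223,138],(210,118),6.667,[234,225],t7)
"

```

```text
4 [  0.82845528   7.94908283 -42.93711572]
5 [  0.52275147   8.38712551 -39.16892446]
6 [  0.92948503   7.7673005  -37.87119329]
7 [ 8.18698268e-02 -3.04059018e-02 -4.18530790e+01]
```

Nothing on the bench has moved: the ring centre is still where predicted. But the pliers have swung back about the pads, with the pivot roughly 8 mm towards -y compared with before. The tips must have touched something on the way down. I'll back straight up and measure numerically.

arm_command([
  {"slide": [0.0,0.0,0.005],"yaw": 0.0,"gripper": 0.6},
  {"slide": [0.0,0.0,0.012],"yaw": 0.0,"gripper": 0.6},
  {"slide": [0.0,0.0,0.02],"yaw": 0.0,"gripper": 0.6},
  {"slide": [0.0,0.0,0.03],"yaw": 0.0,"gripper": 0.6},
  {"slide": [0.0,0.0,0.037],"yaw": 0.0,"gripper": 0.6},
  {"slide": [0.0,0.0,0.037],"yaw": 0.0,"gripper": 0.6},
  {"slide": [0.0,0.0,0.037],"yaw": 0.0,"gripper": 0.6},
])

```text
time_s: 10.45
ee_pos: [0.5114, 0.0127, 0.1452]
eef_rot: [-3.141, 0.0, 1.429]
force: [0.1, -0.3, -0.7]
grip_width: 0.0563
```

```bash
python3 -c "
from h import *
w=shot('wrist','w8');s=shot('side','s8');o=readout.get_obs();print(o['ee_pos'],o['grip_width'])
w6=load('w6');s6=load('s6')
g=lambda c:cv2.cvtColor(c['color'],cv2.COLOR_RGB2GRAY)
def match(a,b,box,m=14):
    x0,y0,x1,y1=box; r=cv2.matchTemplate(g(b)[y0-m:y1+m,x0-m:x1+m],g(a)[y0:y1,x0:x1],cv2.TM_CCOEFF_NORMED); _,v,_,l=cv2.minMaxLoc(r); return l[0]-m,l[1]-m,round(v,3)
print('pivot',match(w6,w,(262,207,288,220)),'ring',match(w6,w,(248,145,300,180)),'top',match(w6,w,(212,262,235,292)))
print('side ring',match(s6,s,(254,252,272,266)),'side pivot',match(s6,s,(258,230,272,250)))
a=g(w)[172:216,248:302];print('cols248..301 rows172..')
for i,r in enumerate(a): print(172+i,''.join('%3d'%(v) for v in r[::2]))
"
```

```text
[0.51141034 0.01269611 0.14509701] 0.05641975583067649
pivot (0, 7, 0.991) ring (0, 0, 0.909) top (0, 1, 0.995)
side ring (0, 0, 0.872) side pivot (1, -1, 0.852)
cols248..301 rows172..
172  96 79 54 56 95 62 24 33 89120 95 54 30 28 34 53 92117 89 33 23 72 99 57 56 81 99
173  96 82 59 54 88 83 27 24 63112116 94 64 57 65 94115106 59 24 26 89 95 55 58 86 99
174  97 85 58 56 80 99 37 23 36 87121117102100102118118 81 33 22 43103 85 54 57 90100
175  96 90 59 54 70108 59 23 23 56 99117115116117118 93 51 25 26 69110 75 54 60 93101
176  99 95 65 54 60105 86 37 26 29 66 87 99104100 88 55 29 25 40 95103 60 55 65 95100
177  99 99 72 56 56 88106 59 27 24 32 48 64 69 65 46 29 24 30 68111 90 55 55 73 99 99
178  98101 84 57 54 70113 95 51 23 25 28 34 36 36 24 25 25 62103113 72 54 55 81102 99
179  99102 92 60 55 59106116 87 45 30 23 25 24 22 25 26 47 91121102 60 55 59 90102101
180  98101 99 69 55 54 85118112 85 54 32 27 24 25 34 51 83114114 81 55 55 65 95100 98
181  98 98101 80 56 54 65103117111 93 66 54 49 51 67 86109116 98 62 53 56 76 97 99 99
182  97 98100 88 58 56 56 79104118116104100 98 98102110
[... 2168 characters left out ...]
102101 99 99
208  93 95 99 98 98102108 98 94 89100101100 99 98100 99 93 92 94106105103102100101 98
209  94 96 98 99 99103109100 99 96100101101 99 99100100 99 99 97107103104103100 99102
210  94 98 99 98 99102107 99100 98 99102 99 97 99101 99101 99 97103103100100 99 98101
211  96 98 99 98 99102105100102 98 97101100 96 98100 99101 99 97103102 99102100 99101
212  96 97 98 97 98101103100100 98 96 99101 97 98100100100 98 95104103100 99 99100102
213  97 97 98 97 98101103100102100 97102102 96 98 98102 99 97 96102101 98 98 98100101
214  97 97 98 99100100100101100 99 98101 99 95 97 98102101 98 96101102 99 98 96 98100
215  98 96 99 99100100 98 98100101 97 92 89 84 86 92 99100 99 97100101 99 98 95 99 98
```

```bash
python3 -c "
from h import *
w=load('w8');s=load('s8')
g=cv2.cvtColor(s['color'],cv2.COLOR_RGB2GRAY)
for z in(.03,.036,.04,.044,.05): print(z,atz(w,(274.1,205.3),z),proj(s,atz(w,(274.1,205.3),z)), proj(s,[atz(w,(265,205.3),z),atz(w,(283.2,205.3),z)]).tolist())
print('cols 252..')
for r in range(234,262): print(r,''.join('%4d'%v for v in g[r,252:278]))
"
```

```text
0.03 [0.51043892 0.00431462 0.03      ] [[266.90445651 247.48129902]] [[269.3697306383094, 248.38637609635023], [264.4486891732188, 246.5797121789755]]
0.036 [0.51066538 0.00593791 0.036     ] [[266.59546887 246.7183384 ]] [[269.0203897917441, 247.60735159163244], [264.1797474340931, 245.83269788792535]]
0.04 [0.51081636 0.00702011 0.04      ] [[266.38795469 246.20593877]] [[268.7857869767478, 247.0841910635842], [263.99911836247463, 245.33098142577708]]
0.044 [0.51096733 0.0081023  0.044     ] [[266.17920992 245.69050055]] [[268.54980294221804, 246.55795043805108], [263.81741046852324, 244.82626841983162]]
0.05 [0.51119379 0.00972559 0.05      ] [[265.86376138 244.91158648]] [[268.19321030264746, 245.76275455082884], [263.5428045983246, 244.06352140216327]]
cols 252..
234  185 188 185 185 196 117  96 101 102 117 120  91  98 111 120 121 116 111 107 102  93 105 105 101  89 101
235  182 184 184 186 196 119  96 100 106 110 108  77  62  83 113 119 115 103 102 109 109 110 107 106 104  99
236  176 189 183 186 187 116 101 104 103 105 113 104  78  72  98 117 109 105 105 106 109 107 111 111 1
[... 2031 characters left out ...]
11  92  75  73 105 108 104 103 104 101 104 103
256  105 104 108  98  81  74  71  67  65  71  69  69  66  77 114 102  77  85 102 106 104 105 103 105 102 104
257  102 101 107  85  76  76  70  91 106 109 106 108  95  68  65 110  85  72 103 107 106 107 103 103 103 105
258  106 107 108  84  74  65  94 106  72  62  63  59  83 102  67  83  94  78 105 103 105 105 101 103 101 101
259  105 106 107  80  71  61 126  77  64  63  62  66  59 124  80  72  87  76 104 104 105 104 104 101 105 105
260  100 101 102  85  83  70 109  68  59  63  65  66  60 110  78  70  77  72 102 106 104 104 104 100 107 106
261  118 120 122 109 124  94 129 107  68  54  54  57  72 121  77  66  76  79 101 102 102 103 104 103 103 104
```

The tips are now at px (265,205.5) and (283,205.5). That is about 20 mm outer to outer, which is more than the 16 mm gap, because the pads bear high on the handles. So the tips came down on the ears and were pushed back. I'll open the grip further and measure again.

arm_command([
  {"slide": [0.0,0.0,0.0],"yaw": 0.0,"gripper": 0.63},
  {"slide": [0.0,0.0,0.0],"yaw": 0.0,"gripper": 0.66},
  {"slide": [0.0,0.0,0.0],"yaw": 0.0,"gripper": 0.69},
  {"slide": [0.0,0.0,0.0],"yaw": 0.0,"gripper": 0.69},
  {"slide": [0.0,0.0,0.0],"yaw": 0.0,"gripper": 0.69},
])

```text
time_s: 11.18
ee_pos: [0.5116, 0.0127, 0.1454]
eef_rot: [-3.142, -0.0, 1.429]
force: [-0.1, 0.6, -1.5]
grip_width: 0.0649
```

```bash
cat > tips.py <<'E'
from h import *
import sys
n=sys.argv[1]; rows=(190,220) if len(sys.argv)<3 else (int(sys.argv[2]),int(sys.argv[3]))
w=shot('wrist','w'+n);s=shot('side','s'+n);o=readout.get_obs();print(o['time_s'],o['ee_pos'],o['eef_rot'],o['grip_width'],o['force'])
w6=load('w6')
g=lambda c:cv2.cvtColor(c['color'],cv2.COLOR_RGB2GRAY)
def match(a,b,box,m=14):
    x0,y0,x1,y1=box; r=cv2.matchTemplate(g(b)[y0-m:y1+m,x0-m:x1+m],g(a)[y0:y1,x0:x1],cv2.TM_CCOEFF_NORMED); _,v,_,l=cv2.minMaxLoc(r); return l[0]-m,l[1]-m,round(v,3)
print('pivot',match(w6,w,(266,207,284,220)),'ring',match(w6,w,(248,145,300,175)),'top',match(w6,w,(212,262,235,292),20))
a=g(w)
print('cols 252..298')
for r in range(*rows): print(r,''.join('%3d'%v for v in a[r,252:298]))
E
python3 tips.py 9
```

```text
11.275 [0.51158756 0.01269953 0.14545347] [ 3.14156492e+00 -1.07636680e-06  1.42885152e+00] 0.06504089206497529 [ 0.43122305  0.37548062 -1.69978436]
pivot (0, 7, 0.988) ring (0, 0, 0.921) top (-9, 2, 0.975)
cols 252..298
190  99 99100102102 98 86 69 57 53 54 52 57 75 92 98 98 96 96 93 93 94 95 96 95 97 98 98 99 98 89 72 59 54 54 52 56 76 92 95 96 95 95 94 94 96
191  98 98101102101100 91 73 59 54 52 53 56 71 88 96 97 95 94 94 96 95 95 94 96 97 97 96 98 97 88 68 56 53 55 54 58 80 93 98 96 97 97 96 96 94
192  96 99 99100101101 96 80 59 55 55 53 54 64 87 98 99 97 97 97 95 96 96 96 97 97 96 98 99 96 81 60 53 55 53 54 64 84 95 96 96 95 96 97 96 96
193  97 98 98 98100100 97 83 65 55 54 52 52 60 82 96 99 97 97 97 97 98 97 98 97 96 97 98 98 92 74 57 54 54 53 56 71 88 95 96 94 95 96 97 97 98
194  96 97 96 98 99100 99 89 69 55 54 54 53 56 73 91 99 98100 99 97 96 97 97 96 97 98 98 97 87 67 56 56 55 51 60 78 93 97 97 96 95 98 97 98 97
195  97 96 96 97 98 98 99 93 78 59 57 54 52 52 67 87 96 97 97 97 97 97 95 98 96 97 98 97 95 83 62 53 55 54 52 61 82 96 99 96 96 96 98 97 99 97
196  97 96 96 96 97 
[... 2711 characters left out ...]
98100 97 97 96 95 93 95 96 99 99 99 98 98 95 93 92 92 93 94 92 93 94 96 97 98 98 96 95 94 96100100100 98 99 98 99 98 97 96 94 95
216  98 99 99100101 99 99 97 96 95 95 95 97 98 99 95 90 80 75 72 71 71 72 72 72 75 75 83 88 94 98 95 94 97 96 98 99 99 99100101 98 97 94 96 94
217  99 99 99101 99 99 99 96 96 95 94 96 97 97 96 86 70 61 54 49 49 47 49 48 50 50 53 61 69 84 94 96 95 96 98 98 98 98100 99 99100 97 99 96 96
218  99 98101101 99100 99 96 96 96 97 97 97 97 96 75 54 46 43 42 43 41 43 43 44 43 44 46 55 76 91 98 96 97 98 99 98 99 99101101 99 99100 97 98
219  99 99 98 99100100 98 96 96 97 97 98 98100 95 77 52 46 47 47 46 46 46 47 47 46 46 46 50 72 89 96 99 97 98 97 99 98 99100101100100 99 98 97
```

arm_command([
  {"slide": [0.0,-0.005,0.0],"yaw": 0.0,"gripper": 0.71},
  {"slide": [0.0,-0.01,-0.005],"yaw": 0.0,"gripper": 0.73},
  {"slide": [0.0,-0.015,-0.012],"yaw": 0.0,"gripper": 0.74},
  {"slide": [0.0,-0.015,-0.02],"yaw": 0.0,"gripper": 0.74},
  {"slide": [0.0,-0.015,-0.028],"yaw": 0.0,"gripper": 0.74},
  {"slide": [0.0,-0.015,-0.035],"yaw": 0.0,"gripper": 0.74},
  {"slide": [0.0,-0.015,-0.038],"yaw": 0.0,"gripper": 0.74},
  {"slide": [0.0,-0.015,-0.038],"yaw": 0.0,"gripper": 0.74},
])

```text
time_s: 12.28
ee_pos: [0.5115, -0.0022, 0.1073]
eef_rot: [-3.141, -0.0, 1.429]
force: [0.0, -0.2, -1.3]
grip_width: 0.0697
```

arm_command([
  {"slide": [0.0,0.0,-0.001],"yaw": 0.0,"gripper": 0.74},
  {"slide": [0.0,0.0,-0.001],"yaw": 0.0,"gripper": 0.74},
])

```text
time_s: 12.52
ee_pos: [0.5116, -0.0023, 0.1066]
eef_rot: [3.141, -0.0, 1.429]
force: [-0.7, 0.1, -1.3]
grip_width: 0.0697
```

arm_command([
  {"slide": [0.0,0.0,-0.001],"yaw": 0.0,"gripper": 0.74},
  {"slide": [0.0,0.0,-0.001],"yaw": 0.0,"gripper": 0.74},
])

```text
time_s: 12.78
ee_pos: [0.5116, -0.0023, 0.1054]
eef_rot: [-3.142, -0.0, 1.429]
force: [0.6, 0.1, -1.1]
grip_width: 0.0699
```

arm_command([
  {"slide": [0.0,0.0,-0.001],"yaw": 0.0,"gripper": 0.74},
  {"slide": [0.0,0.0,-0.001],"yaw": 0.0,"gripper": 0.74},
])

```text
time_s: 13.02
ee_pos: [0.5115, -0.0023, 0.1044]
eef_rot: [-3.141, 0.0, 1.429]
force: [-0.0, 0.9, -1.6]
grip_width: 0.0693
```

arm_command([
  {"slide": [0.0,0.0,-0.001],"yaw": 0.0,"gripper": 0.74},
  {"slide": [0.0,0.0,-0.001],"yaw": 0.0,"gripper": 0.74},
])

```text
time_s: 13.28
ee_pos: [0.5118, -0.0023, 0.1037]
eef_rot: [3.141, -0.0, 1.429]
force: [0.1, 1.4, 1.4]
grip_width: 0.0696
```

arm_command([
  {"slide": [0.0,0.0,-0.001],"yaw": 0.0,"gripper": 0.74},
  {"slide": [0.0,0.0,-0.001],"yaw": 0.0,"gripper": 0.74},
])

```text
time_s: 13.52
ee_pos: [0.512, -0.0023, 0.1029]
eef_rot: [3.14, -0.0, 1.429]
force: [0.1, 0.5, 4.6]
grip_width: 0.0696
```

```bash
python3 tips.py 10 186 224
```

```text
13.625 [ 0.51198572 -0.0023314   0.10291448] [ 3.14038038e+00 -1.11832383e-04  1.42879160e+00] 0.06961335175310143 [0.53793131 0.09859038 5.97003529]
pivot (-1, 8, 0.985) ring (-3, -14, 0.594) top (-15, 4, 0.955)
cols 252..298
186  98 88 68 55 55 55 54 54 58 76 95 99 98 99 98 97 96 98 97 96 96 97 98 97 99 98100 98 83 62 55 55 56 54 53 61 81 96 97 96 98 97 97 98 97 97
187  99 91 72 57 53 56 55 54 58 70 89 99101100 99 99 99 98 98 98 96 97 98 97 98 99100 94 80 61 56 55 55 55 55 65 86 97 97 98 96 97 98 99 98 98
188 101 95 79 60 56 55 54 52 55 65 87 97100100 98100100 99 99 98 98 96 97 98 97100 99 91 74 58 57 56 55 54 56 71 90 97 99 96 97 98 99 99 97 98
189 101 98 87 66 58 55 56 54 52 61 82 96101 99 99 99 99 98 99 98 97 97 97 98 97100 99 87 68 57 55 55 54 54 59 79 95 99 98 96 96 97 97 99 99 99
190 101 99 89 72 56 55 54 54 53 57 74 91 97 99 99 98 97 98 99 96 99 98 98 98 99 99 98 82 61 55 55 56 54 52 64 82 96 98 98 98 98 95 99100 99 99
191 101102 95 78 59 55 55 55 54 56 66 86 96 98 97 96 97 98 98 97 98 99 99101100100 94 75 59 54 56 55 53 56 67 85 96 99 97 98 99 99 98 99 99 98
192 100102 98 8
[... 3860 characters left out ...]
96 96 96 96 99100101 98 99100 96 85 64 47 45 45 43 44 45 46 45 43 46 44 48 60 83 96 99 99 99 98100100100100101 99 99 98 97 96 96
220  97 97 97 97 97 98 99 99 99 99100 98 99 97 85 63 50 47 47 47 48 49 49 49 49 48 46 48 60 84 98 98 98 98 99100 98100100100 99 98 96 96 96 96
221  96 98 98 98 97 97 99 98 99 99 99 99 99 98 87 68 56 54 54 54 50 52 54 54 55 52 53 56 67 86 97100100 99 99 99 98 99 99 98 97 97 97 95 96 95
222  98 97 98 97 97 97 98 98 99 98 98 99 98 96 92 82 75 70 65 63 60 61 61 61 62 64 67 74 84 93 98101100 98100 99100102101 99 99 98 96 95 94 96
223  98 97 95 96 95 95100100100 99 98 97 97 97 97 94 92 89 85 84 83 82 83 84 84 85 86 89 95 98 98 98 98100 99101104104102101 98 96 96 96 96 95
```

arm_command([
  {"slide": [0.0,-0.002,0.001],"yaw": 0.0,"gripper": 0.74},
  {"slide": [0.0,-0.005,0.001],"yaw": 0.0,"gripper": 0.74},
  {"slide": [0.0,-0.007,0.001],"yaw": 0.0,"gripper": 0.74},
])

```text
time_s: 14.0
ee_pos: [0.5114, -0.0096, 0.1033]
eef_rot: [-3.141, 0.0, 1.429]
force: [-0.4, -0.0, 0.4]
grip_width: 0.0692
```

```bash
python3 tips.py 11 196 212|cut -c1-115
```

```text
14.1 [ 0.51144862 -0.00954571  0.10330751] [-3.14115958e+00  6.16058133e-05  1.42852007e+00] 0.06983891759451136 [-
pivot (-1, 2, 0.987) ring (-14, 3, 0.486) top (-14, 2, 0.976)
cols 252..298
196 100102103103102102101101101103103103103101101 99 94 89 89 94 96 97 97 93 91 91 97 99 97 98 98100100 99 99 99 99
197 102102101102102102102100101101102101102101 99 90 77 69 70 82 93100 91 81 69 69 79 90 98 99100101101103101100 99
198 101 99100101100102101100101 99100100101 98 90 74 57 49 53 71 92 96 91 70 52 48 57 74 89 98100102102101100101100
199 101100 99 99100100100 99 98 97 99100100 94 78 62 55 51 52 72 90 96 89 69 52 52 53 62 76 91100103102101100101100
200  99101 99 99 98 98 99 98 99 98 99102100 94 84 81 80 76 70 76 89 95 91 74 68 76 74 73 76 85 98100102101 99 99100
201  99 99 99 98100 99 97 97 97 98107107103 99 96 98 98 93 88 85 93 97 93 83 86 95 93 91 92 94100106106103100100 98
202  99100 97100 99 99 99 97 97100109109104102101100100100 97 92 95 97 96 95 97101103101100 96100107108103101100 99
203  99 98 99 98100 98 99 98 98102108108104101102102100 98 96 95 95 98 98 99100100100101 99 98 9
[... 247 characters left out ...]
2100
206  99 98 96 95 96 97 98 99102105108105101101102101101 99 97 97 97 98 98 98 99102103100 99 98 98102102101101100101
207 100 99 99 97 97 96 98101103104105102101102102103101 98 96 97 98 98 97 99101101102101101 99 97100101100100101100
208  99100 98 97 97 99 97100101104105102103103103103101 99 99 98 99 99 99100102102102101100 98 98 98 99100101100100
209 100 99 97 98 98 98 99100102102103102100102102102100100 99 96 97 98 99100102101102101 99 98 98 98100 99101100100
210 100 97 98 97 99 98 99100102102101101101101102100 97 96 91 88 88 88 89 90 95 97 99100 99 98 98 97 99101100102100
211  98 97 97 96 96 97 99 99100100 99 99 99102 99 91 83 76 70 67 66 67 67 68 72 76 80 86 92 97 98 98 99101101101102
```

```bash
python3 -c "
from h import *
w=load('w11');t=np.array([.51145,-.00955,.1033]);u=np.array([np.cos(1.4285),np.sin(1.4285),0])
for f in(0,.0025,.005): print(f,proj(w,t+u*f-[0,0,.1025]),proj(w,t+u*f-[0,0,.0385]))
w=load('w5');t=np.array([.5144,.0142,.2304]);u=np.array([np.cos(1.469),np.sin(1.469),0])
print(proj(w,t+u*.0025-[0,0,.1025]))
"
```

```text
0 [[273.92983443 199.88391126]] [[273.97425856 222.65287798]]
0.0025 [[273.92836762 197.14033904]] [[273.97251447 219.22460825]]
0.005 [[273.92689444 194.38486951]] [[273.97076074 215.77741111]]
[[273.89215238 197.11368821]]
```

arm_command([
  {"slide": [0.0,-0.0015,0.0],"yaw": 0.0,"gripper": 0.74},
  {"slide": [0.0,-0.0015,0.003],"yaw": 0.0,"gripper": 0.74},
  {"slide": [0.0,-0.0015,0.015],"yaw": 0.0,"gripper": 0.74},
  {"slide": [0.0,-0.0015,0.03],"yaw": 0.0,"gripper": 0.74},
  {"slide": [0.0005,0.008,0.035],"yaw": 0.0,"gripper": 0.74},
  {"slide": [0.001,0.018,0.035],"yaw": 0.0,"gripper": 0.74},
  {"slide": [0.001,0.024,0.035],"yaw": 0.0,"gripper": 0.74},
  {"slide": [0.001,0.024,0.035],"yaw": 0.0,"gripper": 0.74},
])

```text
time_s: 15.1
ee_pos: [0.5124, 0.0153, 0.1381]
eef_rot: [-3.141, 0.0, 1.43]
force: [-0.1, -0.3, -1.2]
grip_width: 0.0699
```

```bash
python3 tips.py 12 178 212|cut -c1-115
```

```text
15.2 [0.51246405 0.01473469 0.13819053] [-3.14110697e+00  1.03751678e-04  1.42903662e+00] 0.07004369874912555 [ 0.8
pivot (-1, 4, 0.988) ring (0, 3, 0.878) top (-14, 2, 0.97)
cols 252..298
178  56 52 57 77 98104 78 42 28 23 25 31 54 82103116120113104 98 95 93 92 98104113118119116102 78 49 30 23 22 27 49
179  53 52 53 67 96109 93 59 35 26 24 25 33 51 76 95110114114113114115114113115117117106 91 71 50 27 23 22 24 41 72
180  56 53 51 57 81101103 84 59 38 27 23 26 29 41 60 76 88 95101107110108102 99 94 90 73 54 38 29 20 25 25 41 67 94
181  57 53 53 54 63 84104104 89 64 39 27 22 23 24 32 39 48 61 67 74 80 75 70 64 59 49 38 28 22 23 27 32 49 71 96109
182  59 54 54 53 55 68 94109108 94 72 49 32 24 23 23 24 26 33 35 39 41 36 35 34 30 29 24 21 21 25 37 61 84102113110
183  67 57 52 53 52 58 79101114112102 84 60 38 26 23 23 24 23 23 24 22 23 26 22 23 24 24 26 32 44 64 90110117113 99
184  82 66 55 55 51 53 62 81104114116109 92 72 56 44 36 29 26 26 23 26 23 21 23 28 29 35 44 62 81 98110115113100 79
185  91 76 59 55 52 53 53 62 81100110115113104 97 89 73 58 53 47 42 40 41 43 45 54 59 69 81 9410711
[... 2332 characters left out ...]
2 94
206  94 94 95 96 93 95 98 97 97101106104 99 99 99 98 99 97 95 93 96 97 97 97 98 99 99 99 98 96 96102103 97 95 95 94
207  94 93 94 93 93 94 94 98 98 99105104 99 97 99100 97 96 93 95 95 94 92 97 99 99 98 99 98 94 96100101 99 95 95 95
208  95 95 93 94 93 96 97 97 95 99102102 99 99 98 99 98 97 96 95 93 95 94 95 97100 99 98 96 94 98101101 96 94 95 95
209  96 94 95 94 96 94 97 97 96 98100101 98 98 99100 97 96 95 94 95 95 95 95 96100100 99 97 95 97 99 97 96 93 93 96
210  97 95 96 96 95 98 99100 99 99100 98 97 98 99 98 99 97 96 95 95 96 95 97 99 98 99 99 98 96 94 96 95 94 94 95 97
211  97 96 96 96 96 99101 99102100100 96 98100 99 99100 98 96 93 94 95 93 97 98100100 99 97 95 96 95 95 95 95 94 96
```

arm_command([
  {"slide": [0.0,-0.008,0.0],"yaw": 0.0,"gripper": 0.74},
  {"slide": [0.0,-0.014,-0.01],"yaw": 0.0,"gripper": 0.74},
  {"slide": [0.0,-0.016,-0.022],"yaw": 0.0,"gripper": 0.74},
  {"slide": [0.0,-0.016,-0.031],"yaw": 0.0,"gripper": 0.74},
  {"slide": [0.0,-0.016,-0.0348],"yaw": 0.0,"gripper": 0.74},
  {"slide": [0.0,-0.016,-0.0348],"yaw": 0.0,"gripper": 0.74},
  {"slide": [0.0,-0.018,-0.0348],"yaw": 0.0,"gripper": 0.74},
  {"slide": [0.0,-0.02,-0.0348],"yaw": 0.0,"gripper": 0.74},
])

```text
time_s: 16.2
ee_pos: [0.5127, -0.0054, 0.1039]
eef_rot: [3.141, -0.0, 1.429]
force: [0.2, 0.4, -1.3]
grip_width: 0.0695
```

```bash
python3 tips.py 13 194 204|cut -c1-150
```

```text
16.3 [ 0.51262357 -0.00550708  0.10376915] [ 3.14139424e+00 -2.08893087e-05  1.42858972e+00] 0.069663870015107 [-0.13980787 -0.29242131 -1.67542614]
pivot (-1, 3, 0.995) ring (-14, 5, 0.454) top (-14, 2, 0.971)
cols 252..298
194  97 99100101101102100 96 96 95 96 98 97 97 98 98 98 98 98 99 99100 99 99 99100 99 98100 98 98 98 97 98 96 98 99101 99102102101 99 99 98100
195  96 99 98 99 99100 99 97 95 97 96 97 97 99 97 99 97 97 98 98 97 97100 99 99 99 99 98 99 98 97 97 98 97 97 97 97 99 99100101100 98 98 96 99
196  96 98 99 97 99 99101 99 98 96 97 97 98 97 98 96 93 95 96 97 98 98 97 96 97 97 98 99 99 98 98 97 98 97 96 96 96 99 99102 99 99 99 96 97 97
197  98 99 98 98 99 99100100100 99 99100 99 99 97 88 83 82 85 93 96 96 91 86 83 87 92 99 99 98 97 95 97 96 94 95 97 99 99101 99 97 97 98 97 98
198 100101 99100100102102100101101102101103 98 88 73 62 60 69 85 97 95 82 68 62 65 78 90 96 97 97 96 96 95 96 96 98 99101101101100 98 98100 98
199 103103102101101102101102102102102102100 91 73 55 46 48 58 81 95 95 78 57 47 48 59 75 91 96 97 96 96 95 96 97 99101102103100102100100100 99
200 102104103102103102101101101103103101 94 80 66 54 54 52 61 82 96 95 81 60 54 56 56 65 82 94 98 98 99 98 98 97100103102103103100102101101101
201 102103101103102103101101100101104102 97 88 84 82 83 80 77 85 95 94 83 72 79 82 75 74 83 93100103102100 99 97100101103103102101101101 99100
202 100100101101101101100100101103107106101 99100 99 98 93 90 91 96 96 87 87 94 97 96 92 92 96103108107103100 99101100102104102100101 99 99100
203 100100 99 99100 99 99100 99104107105103101101 99 99 97 93 95 98 97 93 95100100102 98 97 98102110108102101100 99101100101103102100 98 99 99
```

arm_command([
  {"slide": [0.0,0.0,-0.0008],"yaw": 0.0,"gripper": 0.74},
  {"slide": [0.0,-0.002,-0.001],"yaw": 0.0,"gripper": 0.74},
  {"slide": [0.0,-0.004,-0.001],"yaw": 0.0,"gripper": 0.74},
  {"slide": [0.0,-0.004,0.0],"yaw": 0.0,"gripper": 0.74},
  {"slide": [0.0,-0.004,0.003],"yaw": 0.0,"gripper": 0.74},
  {"slide": [0.0,-0.004,0.01],"yaw": 0.0,"gripper": 0.74},
  {"slide": [0.0,-0.004,0.02],"yaw": 0.0,"gripper": 0.74},
  {"slide": [0.0,-0.004,0.025],"yaw": 0.0,"gripper": 0.74},
])

```text
time_s: 17.3
ee_pos: [0.5129, -0.0093, 0.1297]
eef_rot: [3.14, -0.0, 1.429]
force: [-0.4, -0.0, -0.9]
grip_width: 0.0696
```

```bash
python3 tips.py 14 192 204|cut -c1-115
```

```text
17.4 [ 0.51287924 -0.00932068  0.12941608] [ 3.14035648e+00 -7.80480538e-05  1.42881967e+00] 0.06941572671534078 [ 
pivot (-1, 3, 0.992) ring (7, -1, 0.48) top (-14, 2, 0.972)
cols 252..298
192  99 99 99 99 98100 99 98 98100 99101101100100 99 97 97 97 97 97 97 99 99101 98 99 99 99 99100100 99 99100 99 99
193  99 97 98 98 98 99 98 97 98 97 97 98101 99 99 98 97 97 96 96 98100 98100 99 99101 99101101100 99 99 98 97 99 99
194  99 97 99 98 99 98 97 95 95 97 98 97100101101 98 95 96 93 98 98 99 98 99100100100100101100100 98 98 99 97 98 98
195  98 97 97 99 99 98 97 97 96 96 99 99 99102102 98 95 96 95 96 98 98100101 99100101101101101100100 99 98 96 96 97
196  99 96 97 97 98 99 96 97 98 97 99101102100101 99 95 93 95 96 97 98 97 97 97 97100101100100100100 99100 96 95 97
197  98 96 95 97 97 98 96 97 97 98100101102103 99 91 83 80 84 91 96 93 89 84 84 86 94 99100100102101101100 98 97 98
198  98 97 94 95 95 95 98 97 99100101102101100 91 76 61 61 72 87 95 94 80 63 60 66 80 93 99100100100 99 99 99 98 98
199  98 97 96 93 93 97 97100102102102102 98 92 74 55 44 47 64 86 93 92 73 50 46 47 61 80 93 98 99 98 98100 98100 99
200  99 97 97 96 96 96 98101101103101101 94 81 68 56 52 52 64 84 97 93 75 53 50 54 54 65 82 93 98 99 99 99100100100
201  99 97 99 97 96 97 98 99102105105102 95 90 85 83 80 75 74 88 96 94 79 69 77 81 78 73 79 92 99101 99 98100100100
202  98 99 98 97 96 97 98100102107108103 99 98 98 97 94 90 88 94 98 96 87 85 94 96 95 91 90 96101104102 99100100101
203  97 97 96 95 96 96 97100101105108103 99101100100 98 96 96 98 98 97 94 95 98102100 98 97 96102104101102 99101 99
```

arm_command([
  {"slide": [0.0,0.0015,0.0],"yaw": 0.0,"gripper": 0.74},
  {"slide": [0.0,0.0045,0.0],"yaw": 0.0,"gripper": 0.74},
  {"slide": [0.0,0.008,0.0],"yaw": 0.0,"gripper": 0.74},
  {"slide": [0.0005,0.012,0.0],"yaw": 0.0,"gripper": 0.74},
  {"slide": [0.001,0.016,0.0],"yaw": 0.0,"gripper": 0.74},
  {"slide": [0.001,0.02,0.0],"yaw": 0.0,"gripper": 0.74},
  {"slide": [0.001,0.0235,0.0],"yaw": 0.0,"gripper": 0.74},
  {"slide": [0.001,0.0255,0.0],"yaw": 0.0,"gripper": 0.74},
])

```text
time_s: 18.4
ee_pos: [0.5136, 0.0164, 0.1286]
eef_rot: [-3.142, -0.0, 1.429]
force: [0.1, -1.7, -0.5]
grip_width: 0.0698
```

```bash
python3 tips.py 15 186 210|cut -c1-115; python3 -c "
from h import *
w=load('w15');P=lambda th,r,z,d=0:[.5158+r*np.cos(th)-d*np.sin(th),.0404+r*np.sin(th)+d*np.cos(th),z]
print(proj(w,[P(-1.71,r,.015,d) for r in(.02,.026,.03) for d in(-.008,.008)]))"
```

```text
18.5 [0.51356114 0.01636588 0.12863623] [-3.14154444e+00 -2.25983135e-05  1.42896974e+00] 0.06905797299317591 [-0.4
pivot (-1, 2, 0.982) ring (-1, 6, 0.759) top (-14, 2, 0.976)
cols 252..298
186  54 53 52 58 79102114113 99 79 55 37 29 24 25 24 24 24 26 28 27 25 25 23 22 23 22 23 25 32 52 74 95112117110 91
187  55 53 53 53 63 83105117118107 93 71 51 36 26 24 23 22 25 23 23 23 21 25 25 23 29 34 44 64 84103113116110 94 73
188  57 55 55 53 52 63 85104114117113105 91 72 57 47 42 37 31 31 27 27 31 31 39 46 58 68 82 97109115112106 89 72 59
189  65 56 54 54 53 52 62 80 97108114116110104 97 91 83 76 63 60 57 56 61 66 73 85 93100106113114109 99 83 67 57 52
190  79 64 56 53 52 56 52 61 73 88 99106111114115113108107102101 99 98100102103108111111109106102 92 78 63 52 52 53
191  89 76 64 54 54 53 51 54 56 63 73 86 96105111114114115114115116116115115114110107105100 91 79 69 58 53 53 54 54
192  95 88 74 62 55 56 54 52 54 54 56 63 75 92100104107106106106108108109108106102 98 95 89 73 59 51 52 52 54 54 54
193  96 96 88 76 62 56 55 55 53 52 53 55 65 85 94 97 97 98 98 97 98 99 99 99 97 97 95 94 81 61 54
[... 1349 characters left out ...]
7 95 95 97 99 98 98 98 98100100 98 97 97 97 86 64 55 67 85 94
206  96 98 97 97 97 97 85 65 58 73 88 98 99 99100100 97 96 96 97100 98 99 99101101100100 96 96 93 82 63 57 71 87 96
207  98 96 96 97 98 97 88 71 61 72 85 95 99101100 99 97 97 94 97 98 98 98 99101100 99 97 97 95 88 75 64 61 76 90 95
208  96 97 97 98 96 99 93 85 80 87 89 95 99100100100 99 97 96 96 99 98100100 99 99 99 98 97 96 89 83 77 75 85 93 96
209  94 96 95 96 97 98 99 95 94 95 96 97100101101102 98 98 96 94 95 97 98 97100101101 99 97 96 94 93 91 90 93 94 96
[[263.84626461 192.6157668 ]
 [281.33973128 192.55567978]
 [263.91810456 198.97632864]
 [281.32433771 198.91647355]
 [263.96560114 203.1815779 ]
 [281.31416034 203.12187653]]
```

arm_command([
  {"slide": [0.0,-0.0012,-0.002],"yaw": 0.0,"gripper": 0.74},
  {"slide": [0.0,-0.0012,-0.005],"yaw": 0.0,"gripper": 0.74},
  {"slide": [0.0,-0.0012,-0.009],"yaw": 0.0,"gripper": 0.74},
  {"slide": [0.0,-0.0012,-0.013],"yaw": 0.0,"gripper": 0.74},
  {"slide": [0.0,-0.0012,-0.016],"yaw": 0.0,"gripper": 0.74},
  {"slide": [0.0,-0.0012,-0.018],"yaw": 0.0,"gripper": 0.74},
  {"slide": [0.0,-0.0012,-0.018],"yaw": 0.0,"gripper": 0.74},
])

```text
time_s: 19.38
ee_pos: [0.5135, 0.015, 0.1105]
eef_rot: [-3.141, 0.0, 1.429]
force: [-0.8, -0.5, -1.4]
grip_width: 0.0694
```

```bash
python3 tips.py 16 190 214|cut -c1-115; python3 -c "
from h import *
w=load('w16');P=lambda th,r,z,d=0:[.5158+r*np.cos(th)-d*np.sin(th),.0404+r*np.sin(th)+d*np.cos(th),z]
print(proj(w,[P(-1.71,r,.015,d) for r in(.02,.026,.03) for d in(-.008,.008)]))"
```

```text
19.475 [0.51363612 0.01499693 0.11074423] [ 3.14145715e+00 -8.87644776e-06  1.42882255e+00] 0.06986138542076391 [ 0
pivot (-1, 2, 0.971) ring (-2, 6, 0.712) top (-14, 2, 0.975)
cols 252..298
190  54 53 54 63 82103118119114103 87 67 51 37 28 26 25 25 20 22 25 26 25 25 23 26 29 41 56 69 86103113118113100 79
191  54 55 54 52 62 81100114119117112102 92 72 56 48 41 38 33 34 34 34 34 35 43 49 60 74 90100110116114108 95 75 59
192  53 55 52 52 52 62 77 97107112117118114107 98 90 82 76 65 65 68 67 68 69 82 91 97102110113114111104 90 73 60 53
193  57 56 55 52 53 53 62 73 88 97106113116117118115111106103103105103104104109113113113109109104 94 82 68 58 53 52
194  65 57 56 54 52 53 54 54 66 74 85 96105111114115117116116117117119118116115113110105102 97 88 74 61 56 52 55 52
195  79 66 57 54 55 54 52 55 55 56 64 78 92101105105107107108108110110110109106104101 97 90 79 67 59 53 53 53 54 55
196  92 80 67 60 55 53 55 54 51 52 54 65 83 95 97 92 89 88 91 94 99 99 96 91 89 90 95 94 82 63 54 54 52 52 54 55 55
197  98 92 83 71 61 56 56 54 53 52 56 68 85 93 86 74 66 67 75 88 94 94 83 69 65 72 84 91 83 66 55
[... 1349 characters left out ...]
0 97 97 96 96 98 98 99102102101 99 98 94 84 65 54 52 59 77 92
210  98 97 98 99 98 85 66 54 53 56 71 90 99101102100 97 95 92 89 89 89 89 94 95 97 99 99 98 95 83 68 54 52 62 82 94
211  98 98 99 99 97 89 71 62 63 68 79 91100 98 97 89 82 77 73 70 68 68 66 72 75 79 84 92 96 96 87 74 64 58 66 83 94
212  98 97 98 98 99 94 84 80 83 87 91 96100 93 82 70 58 52 48 49 48 47 48 50 51 55 62 76 90 97 96 91 85 79 79 88 94
213  96 97 96 97 98 98 94 96 96 98 99 99 98 87 69 52 45 44 43 42 42 43 44 43 44 43 48 60 83 97101 99 96 93 94 96 96
[[263.04524544 195.76785046]
 [281.64903578 195.70223969]
 [263.12682866 202.51319849]
 [281.63198373 202.44794142]
 [263.18073856 206.97050037]
 [281.62071579 206.90547699]]
```

The tips now stand in the gap between the ears (tips at columns 268 and 276, ear faces at 261.5 and 282.5, row about 199), with no contact. I'll squeeze slowly and raise slightly to offset the pads' swing.

arm_command([
  {"slide": [0.0,0.0,0.0],"yaw": 0.0,"gripper": 0.71},
  {"slide": [0.0,0.0,0.0],"yaw": 0.0,"gripper": 0.68},
  {"slide": [0.0,0.0,0.0003],"yaw": 0.0,"gripper": 0.65},
  {"slide": [0.0,0.0,0.0006],"yaw": 0.0,"gripper": 0.62},
  {"slide": [0.0,0.0,0.0009],"yaw": 0.0,"gripper": 0.59},
  {"slide": [0.0,0.0,0.0012],"yaw": 0.0,"gripper": 0.56},
  {"slide": [0.0,0.0,0.0015],"yaw": 0.0,"gripper": 0.53},
  {"slide": [0.0,0.0,0.0015],"yaw": 0.0,"gripper": 0.53},
], grip_force=25)

```text
time_s: 20.48
ee_pos: [0.5136, 0.015, 0.1122]
eef_rot: [3.142, -0.0, 1.429]
force: [-0.5, -0.2, -0.3]
grip_width: 0.0501
```

```bash
python3 tips.py 17 198 199; python3 - <<'E'
from h import *
w=load('w17');s=load('s17');
a=cv2.cvtColor(w['color'],cv2.COLOR_RGB2BGR)[130:230,215:335]; b=cv2.cvtColor(s['color'],cv2.COLOR_RGB2BGR)[225:275,235:295]
cv2.imwrite('pics/v17.png',cv2.convertScaleAbs(np.hstack([cv2.resize(a,(400,333),interpolation=cv2.INTER_CUBIC),cv2.resize(b,(400,333),interpolation=cv2.INTER_CUBIC)]),alpha=1.4))
E
```

```text
20.575 [0.51357931 0.01499528 0.11213964] [-3.14158631e+00  2.50056712e-05  1.42879761e+00] 0.04951735591044552 [-0.99523945 -0.16518565 -1.72969881]
pivot (-2, 2, 0.982) ring (-2, 6, 0.708) top (6, 1, 0.99)
cols 252..298
198  79 65 57 56 57 57 53 52 50 57 82 98102100 99 99100100 99 99100 99102102103102102101100 81 59 48 50 54 56 56 57 58 62 78 88 96 98 99100100
```

View pics/v17.png

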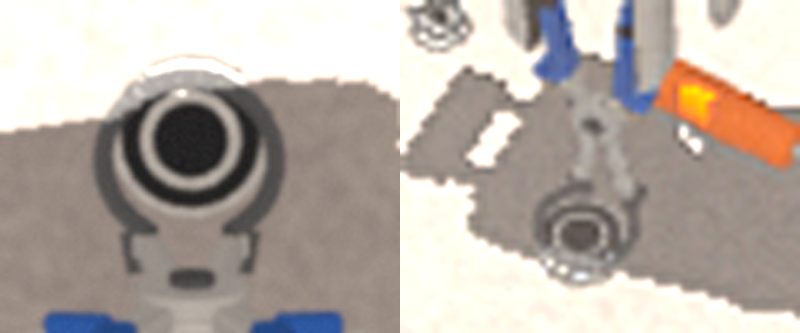

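The crop shows both tips inside the gap against the ear faces, at (135,235) and (245,235). The ring lies flat on the bearing and is starting to spread evenly. I'll continue to the stop.

arm_command([
  {"slide": [0.0,0.0,0.0003],"yaw": 0.0,"gripper": 0.5},
  {"slide": [0.0,0.0,0.0006],"yaw": 0.0,"gripper": 0.46},
  {"slide": [0.0,0.0,0.0009],"yaw": 0.0,"gripper": 0.42},
  {"slide": [0.0,0.0,0.0012],"yaw": 0.0,"gripper": 0.38},
  {"slide": [0.0,0.0,0.0015],"yaw": 0.0,"gripper": 0.34},
  {"slide": [0.0,0.0,0.0018],"yaw": 0.0,"gripper": 0.3},
  {"slide": [0.0,0.0,0.002],"yaw": 0.0,"gripper": 0.27},
  {"slide": [0.0,0.0,0.002],"yaw": 0.0,"gripper": 0.27},
])

```text
time_s: 21.58
ee_pos: [0.5136, 0.015, 0.1142]
eef_rot: [3.142, -0.0, 1.429]
force: [0.3, -0.1, -1.4]
grip_width: 0.0293
```

arm_command([
  {"slide": [0.0,0.0,0.0],"yaw": 0.0,"gripper": 0.25},
  {"slide": [0.0,0.0,0.0],"yaw": 0.0,"gripper": 0.25},
  {"slide": [0.0,0.0,0.0],"yaw": 0.0,"gripper": 0.25},
], grip_force=35)

```text
time_s: 21.95
ee_pos: [0.5136, 0.015, 0.1141]
eef_rot: [-3.142, -0.0, 1.429]
force: [-0.4, 0.0, -1.6]
grip_width: 0.0294
```

arm_command([
  {"slide": [0.0,0.0,0.002],"yaw": 0.0,"gripper": 0.25},
  {"slide": [0.0,0.0,0.006],"yaw": 0.0,"gripper": 0.25},
  {"slide": [0.0,0.0,0.015],"yaw": 0.0,"gripper": 0.25},
  {"slide": [0.0,0.0,0.03],"yaw": 0.0,"gripper": 0.25},
  {"slide": [0.0,0.0,0.05],"yaw": 0.0,"gripper": 0.25},
  {"slide": [0.0,0.0,0.075],"yaw": 0.0,"gripper": 0.25},
  {"slide": [0.0,0.0,0.1],"yaw": 0.0,"gripper": 0.25},
  {"slide": [0.0,0.0,0.12],"yaw": 0.0,"gripper": 0.25},
])

```text
time_s: 22.95
ee_pos: [0.5137, 0.015, 0.2363]
eef_rot: [3.14, -0.0, 1.429]
force: [0.6, -0.6, -2.1]
grip_width: 0.0292
```

```bash
python3 - <<'E'
from h import *
w=shot('wrist','w20');s=shot('side','s20');t=shot('top','t20');o=readout.get_obs();print(o['time_s'],o['ee_pos'],o['grip_width'],o['force'])
g=cv2.cvtColor(w['color'],cv2.COLOR_RGB2GRAY)
print('cols 242..306 step2')
for r in range(140,216,2): print(r,''.join('%4d'%v for v in g[r,236:312:2]))
E
```

```text
23.1 [0.51385043 0.0149997  0.23534062] 0.029317781722349577 [-0.00765939  0.03804641 -2.77884291]
cols 242..306 step2
140  195 195 189 184 191 197 196 188 188 189 190 196 199 190 229 245 245 227 216 228 242 237 208 165 195 199 199 198 195 195 200 203 198 199 197 199 196 199
142  195 195 191 189 193 196 194 190 195 197 195 190 190 235 244 185  97  65  58  74  90 150 237 236 197 192 192 192 192 194 197 202 200 200 193 193 196 194
144  197 194 191 191 190 192 193 194 196 198 194 197 243 217 101  48  81 129 141 129  58  43  99 215 230 184 193 193 193 199 202 203 204 201 193 196 195 197
146  195 190 188 191 187 186 187 187 190 193 194 239 233  84  63 159 239 250 251 211 116  74  33  62 127 166 190 193 197 200 203 203 204 198 193 197 198 199
148  192 190 190 193 189 189 191 191 191 194 210 237 127  50 169 248 221 120 103  78  95 119  92  31  54 115 113 152 155 150 151 172 191 170 146 149 157 187
150  191 190 188 193 192 185 188 191 193 193 235 217  52  98 171 136 111 125 126 124 127 134 131  92  57  93 108 104  96  97  97 105 109 103  98 100 101 110
152  192 192 187 193 194 188 189 193 19
[... 4284 characters left out ...]
  99  99 100 102 100 101 102 100 100  98  86  64  56  93 103 102 102 101
208  103  99 101  99  98  83  54  52  57  91 101 103 103 102  99  97 100  96  89  84  87  90  97 101 101 102 100  98  98  89  60  54  57  91 101  99 101 101
210  100 100 102 100 115 111 136 160 158 120 108 102 102 102 101  99  68  52  47  45  49  50  67  98 100 100  97  99 101  94  84  84  84  95  98 100 103 102
212   98 101 103 114 171 188 183 186 203 202 173 107 101 100 100  96  56  48  47  47  49  48  55  97 103 101 100  99 100 101 100 101  99  98  98  98  99 100
214   94  95  97  99 111 145 110 113 152 163 188 118 101 100 100  99  82  63  58  58  59  65  78 101 101 102 101 100 101  99 100 101  97  99  99  96  99 103
```

```bash
python3 - <<'E'
from h import *
w=load('w20');s=load('s20')
th=-1.71;O=np.array([.5158,.0404]);u=np.array([np.cos(th),np.sin(th)]);v=np.array([-u[1],u[0]])
def P(r,d,z,tilt=0): # tilt about tip line at r=.026: back raised by tilt
    return [*(O+u*r+v*d), z+(0.026-r)*np.tan(tilt)]
for tilt in(-.05,0,.05):
    print(tilt,'backout',proj(w,P(-.0232,0,.1361,tilt)).round(1),'backin',proj(w,P(-.0182,0,.1361,tilt)).round(1),'earend',proj(w,[P(.031,d,.1361,tilt) for d in(-.0185,.0185)]).round(1).tolist(),'mid w',proj(w,[P(.003,d,.1361,tilt) for d in(-.0215,.0215)]).round(1).tolist())
    print('   side backout',proj(s,P(-.0232,0,.1346,tilt)).round(1),'L/R',proj(s,[P(.0,d,.1346,tilt) for d in(-.0235,.0235)]).round(1).tolist(),'ear',proj(s,[P(.031,d,.1346,tilt) for d in(-.0185,.0185)]).round(1).tolist())
g=cv2.cvtColor(w['color'],cv2.COLOR_RGB2GRAY)
for c in (252,256,262,266,270,273,276,280,284,292): print(c,g[148:175,c].tolist())
gs=cv2.cvtColor(s['color'],cv2.COLOR_RGB2GRAY)
print('side cols 246..')
for r in range(216,246): print(r,''.join('%4d'%x for x in gs[r,246:282]))
E
```

```text
-0.05 backout [[271.8 144.3]] backin [[271.8 150.2]] earend [[251.1, 206.8], [293.0, 206.6]] mid w [[247.0, 175.2], [296.8, 175.0]]
   side backout [[256.1 241.6]] L/R [[267.2, 238.0], [252.4, 232.8]] ear [[270.3, 229.3], [258.8, 225.3]]
0 backout [[271.7 144.5]] backin [[271.8 150.5]] earend [[251.1, 206.7], [293.0, 206.6]] mid w [[246.9, 175.4], [296.9, 175.2]]
   side backout [[256.1 241.1]] L/R [[267.2, 237.8], [252.4, 232.5]] ear [[270.3, 229.4], [258.8, 225.3]]
0.05 backout [[271.7 144.8]] backin [[271.8 150.8]] earend [[251.1, 206.6], [293.0, 206.5]] mid w [[246.8, 175.6], [297.0, 175.4]]
   side backout [[256.  240.6]] L/R [[267.2, 237.5], [252.4, 232.2]] ear [[270.3, 229.4], [258.8, 225.4]]
252 [191, 192, 193, 194, 195, 196, 197, 194, 182, 150, 124, 126, 127, 124, 109, 80, 62, 69, 85, 92, 97, 97, 99, 97, 97, 98, 97]
256 [210, 224, 235, 237, 235, 233, 214, 163, 130, 127, 130, 134, 139, 135, 114, 98, 94, 94, 97, 99, 102, 104, 100, 99, 98, 98, 99]
262 [50, 80, 98, 100, 112, 125, 129, 127, 125, 126, 128, 103, 66, 42, 28, 23, 34, 59, 88, 108, 112, 105, 99, 98, 97, 96, 99]
266 [24
[... 4641 characters left out ...]
 102 101 103 106 105 105 103 102 100 103 102 103  99 101 104 104 102  97  99 100  98  95 136 141 147 151
242  111 186 183 185 185 189 111  94 102 102 101 103 102 103 104 101 101 102 102 101 103 104 101 103 100 100 104 102 102  98  95  97 116 132 137 144
243  184 188 182 181 184 179 114  98 102 102 103 103 103 102 101 105 103 104 103 102 101 102 100 101 102  97 101 100 102 104 102  96  95 104 118 133
244  176 179 182 187 180 109  96 100 100 105  99 102 103 101 102 103 100  99  99  97 102 100 102 102 100  98  99 104 104 103  99  97  97  91  93 107
245  185 181 180 186 112  95  99 100 102 102 104 101 103 103 100  98 100  99 100  99 102 103 104  98 100 101 102 102 104 100 101  95 115 123  99  90
```

```bash
python3 - <<'E'
from h import *
w=load('w20');s=load('s20');t=load('t20')
L=tri(w,(249.3,208.5),s,(270,228.7));R=tri(w,(298.5,208.5),s,(256.3,226));print('ears',L,R)
B=tri(w,(273,152.3),s,(259.5,239.3));print('back',B)
p=proj(t,[.514,.03,.135])[0];print(p,proj(t,L),proj(t,R))
wv=cv2.cvtColor(w['color'],cv2.COLOR_RGB2BGR)[140:300,200:350];sv=cv2.cvtColor(s['color'],cv2.COLOR_RGB2BGR)[190:245,235:285]
a=cv2.resize(wv,(400,427),interpolation=cv2.INTER_CUBIC);b=cv2.resize(sv,(388,427),interpolation=cv2.INTER_CUBIC)
cv2.imwrite('pics/v20.png',np.hstack([a,b]))
E
```

```text
ears [0.49270781 0.01253897 0.13902003] [0.53693741 0.00290819 0.12535565]
back [0.51579821 0.05464518 0.13182334]
[237.33282611 195.88438303] [[244.5538893  204.46511567]] [[248.99438891 186.92450465]]
```

View pics/v20.png

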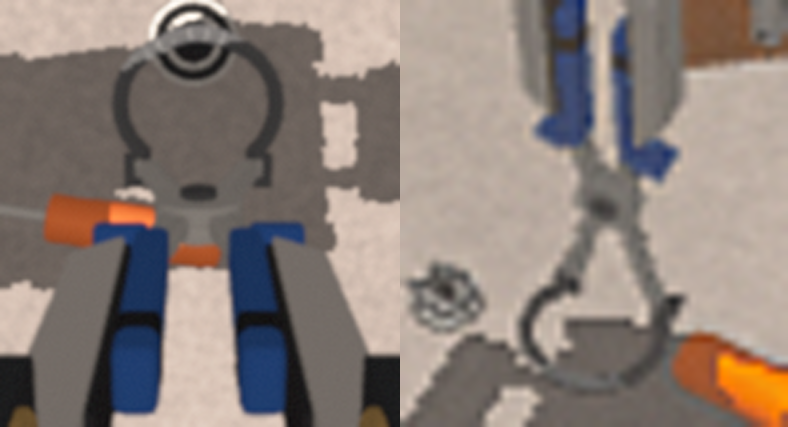

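The last picture shows the ring spread on both tips and carried symmetrically, clear of the bearing, which stayed where it was with the other things. I'll work out the ring's eye relative to the TCP.

```bash
cat > eye.py <<'E'
from h import *
def eye(w,zm,cols=(-4,5)):
    g=cv2.cvtColor(w['color'],cv2.COLOR_RGB2GRAY).astype(float)
    return g
E
python3 - <<'E'
from h import *
w=load('w20');tcp=np.array([.5137,.0150,.2356])
th=-1.7126;u=np.array([np.cos(th),np.sin(th),0]);v=np.array([-u[1],u[0],0])
for z in(.133,.1361,.139):
    ib=atz(w,(274,155.4),z); e=ib+u*.0213
    L=atz(w,(247.7,178),z);R=atz(w,(300.1,178),z);E=(atz(w,(249.5,209),z)+atz(w,(298.5,209),z))/2
    print(z,'eye',e,'rel',((e-tcp)@u*1000).round(1),((e-tcp)@v*1000).round(1),'innerwidth',np.linalg.norm(L-R),'earend from back',(E-ib)@u, 'midLR rel',((L+R)/2-tcp)@v, 'tipcap',((atz(w,(274,197.3),z-.007)-ib)@u))
E
```

```text
0.133 eye [0.51654765 0.03263506 0.133     ] rel -17.9 0.3 innerwidth 0.04571319401610819 earend from back 0.04777199379267597 midLR rel 0.00022909678712888202 tipcap 0.038728802157803964
0.1361 eye [0.51658983 0.03299109 0.1361    ] rel -18.2 0.3 innerwidth 0.04521043851400338 earend from back 0.047246595529817324 midLR rel 0.0002216130664755104 tipcap 0.038321868336094245
0.139 eye [0.5166293  0.03332416 0.139     ] rel -18.6 0.3 innerwidth 0.044740118850744096 earend from back 0.04675509392907859 midLR rel 0.0002146121665095656 tipcap 0.03794118830933351
```

arm_command([
  {"slide": [0.0,0.004,0.0],"yaw": 0.0,"gripper": 0.25},
  {"slide": [0.0,0.014,0.0],"yaw": 0.0,"gripper": 0.25},
  {"slide": [0.0,0.032,0.0],"yaw": 0.0,"gripper": 0.25},
  {"slide": [0.0,0.056,0.0],"yaw": 0.0,"gripper": 0.25},
  {"slide": [0.0,0.08,0.0],"yaw": 0.0,"gripper": 0.25},
  {"slide": [0.0,0.104,0.0],"yaw": 0.0,"gripper": 0.25},
  {"slide": [0.0,0.128,0.0],"yaw": 0.0,"gripper": 0.25},
  {"slide": [0.0,0.152,0.0],"yaw": 0.0,"gripper": 0.25},
])

```text
time_s: 24.1
ee_pos: [0.5131, 0.169, 0.2339]
eef_rot: [-3.141, 0.0, 1.43]
force: [0.4, 0.3, -1.4]
grip_width: 0.0292
```

arm_command([
  {"slide": [0.0,0.024,0.0],"yaw": 0.0,"gripper": 0.25},
  {"slide": [0.0,0.048,0.0],"yaw": 0.0,"gripper": 0.25},
  {"slide": [0.0,0.072,0.0],"yaw": 0.0,"gripper": 0.25},
  {"slide": [0.0,0.096,0.0],"yaw": 0.0,"gripper": 0.25},
  {"slide": [0.0,0.115,0.0],"yaw": 0.0,"gripper": 0.25},
  {"slide": [0.0,0.126,0.0],"yaw": 0.0,"gripper": 0.25},
  {"slide": [0.0,0.1305,0.0],"yaw": 0.0,"gripper": 0.25},
  {"slide": [0.0,0.1305,0.0],"yaw": 0.0,"gripper": 0.25},
])

```text
time_s: 25.1
ee_pos: [0.5136, 0.2974, 0.2341]
eef_rot: [-3.142, 0.0, 1.429]
force: [0.5, -0.1, -1.8]
grip_width: 0.0292
```

```bash
python3 - <<'E'
from h import *
w=shot('wrist','w21');s=shot('side','s21');o=readout.get_obs();print(o['time_s'],o['ee_pos'],o['eef_rot'],o['grip_width'],o['force'])
S=np.array([.5167,.3162]);a=np.linspace(0,2*np.pi,8,endpoint=False)
for z,r in((.095,.013),(.087,.019)):
  print(z,'ctr',proj(w,[*S,z]).round(1).tolist(),'N/S/W/E',[proj(w,[S[0]+r*np.cos(x),S[1]+r*np.sin(x),z]).round(1)[0].tolist() for x in(1.429,1.429-np.pi,1.429+np.pi/2,1.429-np.pi/2)])
g=cv2.cvtColor(w['color'],cv2.COLOR_RGB2GRAY)
print('cols 236.. step2')
for r in range(140,214,2): print(r,''.join('%4d'%v for v in g[r,236:312:2]))
E
```

```text
25.2 [0.51371601 0.29703158 0.23423445] [ 3.14145135e+00 -5.68916969e-06  1.42823725e+00] 0.029162880697906627 [ 0.10552722  0.33017539 -1.87969486]
0.095 ctr [[274.2, 171.7]] N/S/W/E [[274.2, 158.4], [274.2, 184.7], [260.9, 171.7], [287.5, 171.7]]
0.087 ctr [[274.2, 170.4]] N/S/W/E [[274.2, 151.3], [274.2, 188.9], [255.2, 170.4], [293.2, 170.4]]
cols 236.. step2
140  150 219 255 254 254 254 226 218 249 254 254 254 254 254 254 254 254 253 254 254 254 253 253 253 253 254 254 252 251 240 217 245 253 253 253 249 166 147
142  172 253 255 254 254 242 217 250 254 254 254 254 254 254 254 254 251 247 246 247 250 252 252 253 253 253 254 253 252 253 241 219 247 254 253 253 237 151
144  241 254 254 254 246 219 247 254 254 254 254 254 254 252 237 232 230 231 237 238 233 221 222 237 252 253 254 254 252 252 252 237 216 252 253 253 253 225
146  255 254 254 254 227 247 254 254 254 254 254 253 243 234 235 231 223 189 189 182 201 226 234 226 218 239 234 238 253 243 238 251 229 231 253 253 253 246
148  254 254 254 237 237 254 254 253 254 254 252 229 241 234 224 246 208 131 137 135 137 156 140 141 203 1
[... 4374 characters left out ...]
 139 136 135 136 135 112  97  97  95  94  97  77  52  86  99  94  94  96
206   99  98  96  97  77  59  52  63  81  96  99  97  96  96 114 128 134 138 135 135 135 132 124 121 111  98  95  95  94  93  83  61  53  86  94  96  96  95
208   97  97  98  96  90  61  53  49  55  86  97  99  97  97  94  85  77  82  83  76  74  88  93  96  95  97  95  94  95  85  56  52  54  85  94  97  96  95
210   95  94  96 105 134  96  74  63  50  61  88  99  97  98  96  93  60  42  42  41  42  47  64  93  95  95  93  95  95  92  82  79  81  89  96  96  96  97
212   96  94  93 126 184 170  92  83  57  50  69  95  96  96  96  92  52  46  44  46  46  45  51  94  96  96  95  94  98  98  93  93  95  96  98  94  95  96
```

arm_command([
  {"slide": [-0.0011,0.0005,0.0],"yaw": 0.0,"gripper": 0.25},
  {"slide": [-0.0011,0.0005,-0.005],"yaw": 0.0,"gripper": 0.25},
  {"slide": [-0.0011,0.0005,-0.012],"yaw": 0.0,"gripper": 0.25},
  {"slide": [-0.0011,0.0005,-0.019],"yaw": 0.0,"gripper": 0.25},
  {"slide": [-0.0011,0.0005,-0.026],"yaw": 0.0,"gripper": 0.25},
  {"slide": [-0.0011,0.0005,-0.031],"yaw": 0.0,"gripper": 0.25},
  {"slide": [-0.0011,0.0005,-0.034],"yaw": 0.0,"gripper": 0.25},
  {"slide": [-0.0011,0.0005,-0.034],"yaw": 0.0,"gripper": 0.25},
])

```text
time_s: 26.2
ee_pos: [0.5125, 0.298, 0.2]
eef_rot: [-3.141, 0.0, 1.429]
force: [0.0, -0.2, -1.9]
grip_width: 0.0293
```

```bash
python3 - <<'E'
from h import *
w=shot('wrist','w22');s=shot('side','s22');o=readout.get_obs();print(o['time_s'],o['ee_pos'],o['eef_rot'],o['grip_width'],o['force'],o['moment'])
g=cv2.cvtColor(w['color'],cv2.COLOR_RGB2GRAY)
print('cols 236.. step2')
for r in range(140,206,3): print(r,''.join('%4d'%v for v in g[r,236:312:2]))
print(proj(w,[.5153,.3162,.095]))
E
```

```text
26.3 [0.51257644 0.29804875 0.20038838] [ 3.14125045e+00 -2.60559028e-04  1.42877720e+00] 0.029131959668468734 [-0.31462952 -0.02930894 -2.18595752] [-0.12174964 -0.04211095  0.00808523]
cols 236.. step2
140  148 206 253 254 254 254 254 238 218 236 253 254 254 254 254 254 253 253 253 254 254 253 253 253 253 253 254 254 249 224 213 243 252 253 253 253 252 197
143  243 255 254 253 254 241 193 236 253 254 254 254 254 254 254 254 254 253 253 254 254 254 253 253 253 253 253 254 253 252 250 228 219 245 253 253 253 252
146  254 254 254 253 229 217 250 254 254 254 254 254 254 254 254 249 245 231 230 228 229 237 240 248 253 254 254 254 254 252 252 253 244 217 238 253 253 253
149  254 254 254 229 229 253 253 254 254 254 254 254 249 231 223 189 202 213 148 138 138 129 122 167 164 154 154 157 139 135 130 183 242 250 216 222 253 253
152  254 253 230 233 254 254 253 253 254 254 246 212 217 197 139 122 121 135 124 121 134 134 118 114  69  88 118 125 134 139 135 130 194 248 251 220 238 253
155  254 239 219 252 254 254 253 253 255 222 151 141 129 121 128 128 115 117 111 107 102  77  62  55  52  53  5
[... 1887 characters left out ...]
29 134 131  90  50  52  72 122 127 130 134
194  138 140 139 134 130 121  63  52  51  70 124 140 131 118 106 102  99 100  99 101 100 101 100 102 112 125 136 138 120  69  52  52  69 117 126 131 135 136
197  119 139 141 138 135 114  78  53  52  49  92 138 137 138 141 135 123 119 113 115 117 119 128 136 137 137 136 137  91  48  53  53  86 115 133 134 135 135
200   71 104 137 139 138 106  51  73  90  82  92 107 132 136 138 140 139 137 139 140 137 136 133 136 139 137 129 112  92  86  92  74  53 110 132 134 131  97
203   89  63  89 131 141 106  52  76  98  97  97  94  99 128 137 139 141 139 137 140 138 136 134 135 138 127 101  97  95  93  98  79  54 112 132 122  87  84
[[274.10978814 178.82630107]]
```

arm_command([
  {"slide": [0.0,0.0,-0.002],"yaw": 0.0,"gripper": 0.25},
  {"slide": [0.0,0.0,-0.004],"yaw": 0.0,"gripper": 0.25},
  {"slide": [0.0,0.0,-0.006],"yaw": 0.0,"gripper": 0.25},
  {"slide": [0.0,0.0,-0.008],"yaw": 0.0,"gripper": 0.25},
  {"slide": [0.0,0.0,-0.01],"yaw": 0.0,"gripper": 0.25},
])

```text
time_s: 26.92
ee_pos: [0.5125, 0.298, 0.19]
eef_rot: [-3.142, 0.0, 1.429]
force: [0.3, -0.3, -1.6]
grip_width: 0.0293
```

arm_command([
  {"slide": [0.0,0.0,-0.002],"yaw": 0.0,"gripper": 0.25},
  {"slide": [0.0,0.0,-0.004],"yaw": 0.0,"gripper": 0.25},
  {"slide": [0.0,0.0,-0.006],"yaw": 0.0,"gripper": 0.25},
  {"slide": [0.0,0.0,-0.006],"yaw": 0.0,"gripper": 0.25},
])

```text
time_s: 27.42
ee_pos: [0.5124, 0.2979, 0.1839]
eef_rot: [-3.141, 0.0, 1.429]
force: [0.4, 0.8, -2.1]
grip_width: 0.0292
```

arm_command([
  {"slide": [0.0,0.0,-0.002],"yaw": 0.0,"gripper": 0.25},
  {"slide": [0.0,0.0,-0.004],"yaw": 0.0,"gripper": 0.25},
  {"slide": [0.0,0.0,-0.004],"yaw": 0.0,"gripper": 0.25},
])

```text
time_s: 27.8
ee_pos: [0.5124, 0.2979, 0.18]
eef_rot: [-3.141, 0.0, 1.429]
force: [-0.5, 0.6, -1.8]
grip_width: 0.0292
```

```bash
python3 - <<'E'
from h import *
w=shot('wrist','w23');s=shot('side','s23');o=readout.get_obs();print(o['time_s'],o['ee_pos'],o['grip_width'],o['force'],o['moment'])
g=cv2.cvtColor(w['color'],cv2.COLOR_RGB2GRAY)
print('cols 236.. step2')
for r in range(146,212,3): print(r,''.join('%4d'%v for v in g[r,236:312:2]))
S=[.5153,.3162];print(proj(w,[*S,.095]))
# ring inner vs shaft at ring top z
u=np.array([np.cos(-1.7126),np.sin(-1.7126)])
for z,r in((.087,.019),(.078,.019)): print(z,proj(w,[*(np.array(S)-u*r),z]),proj(w,[*(np.array(S)+u*r),z]))
E
```

```text
27.9 [0.51247464 0.29798915 0.18017115] 0.02925199386918775 [ 0.2273924  -0.21216041 -0.86834077] [-0.14226435 -0.0426334  -0.00333036]
cols 236.. step2
146  254 254 254 252 228 220 250 254 254 254 254 254 254 254 254 254 254 254 254 254 255 255 254 253 253 253 254 254 254 253 251 253 245 216 223 252 253 253
149  254 254 250 217 231 253 254 254 254 254 254 254 254 253 236 200 167 135 134 131 131 169 174 204 241 228 158 216 248 228 155 228 253 251 229 203 251 253
152  254 251 220 240 254 253 254 254 254 254 254 247 210 159 133 123 123 124 123 122 129 119  94  91  93  91 115 129 137 140 137 134 143 240 252 230 210 250
155  250 220 238 255 254 253 253 254 255 244 166 137 125 121 119 138 157 168 213 147 140  96  72  60  54  53  54  65  94 129 139 135 131 146 239 252 230 220
158  217 229 253 254 254 254 254 250 183 130 123 122 147 165 232 254 231 225 196 122 112 118 127 134 119  79  52  50  52  55  95 133 133 131 174 252 251 218
161  219 253 254 253 254 255 235 131 119 125 170 234 255 237 179 141 110 110 111 111 110 105 108 107 110 119 125 106  71  53  52  60 113 131 164 252 252 244
164  
[... 1968 characters left out ...]
 99 101 105 115 129 128 112  90  83  88  70  53 109 125 128 134 134
203  137 141 140 137 134 101  52  78 100  99  98  97 100 128 141 137 130 128 125 127 127 129 131 137 139 126  99  96  94  94  97  80  53 112 128 133 135 134
206   96 138 141 138 138 109  53  62  84  95  99  97  96  95 116 139 139 137 138 140 138 137 135 134 115  98  96  94  95  95  84  62  58 118 135 131 136 131
209   69  80 125 140 139 112  70  69  74 102  98  97  97  98  95 103 113  93  79  75  82  92 106 103  96  96  94  94  96  99  72  68  72 121 137 133 122  98
[[274.16938961 183.29209624]]
0.087 [[274.13961354 158.84906598]] [[274.17049041 203.19698618]]
0.078 [[274.12493251 157.51663907]] [[274.15536335 200.57441533]]
```

arm_command([
  {"slide": [0.0,0.0,-0.001],"yaw": 0.0,"gripper": 0.25},
  {"slide": [0.0,0.0,-0.002],"yaw": 0.0,"gripper": 0.25},
  {"slide": [0.0,0.0,-0.002],"yaw": 0.0,"gripper": 0.25},
])

```text
time_s: 28.28
ee_pos: [0.5124, 0.2979, 0.178]
eef_rot: [-3.141, 0.0, 1.429]
force: [-1.1, -0.7, -1.8]
grip_width: 0.0293
```

arm_command([
  {"slide": [0.0,0.0,-0.0005],"yaw": 0.0,"gripper": 0.25},
  {"slide": [0.0,0.0,-0.001],"yaw": 0.0,"gripper": 0.25},
])

```text
time_s: 28.52
ee_pos: [0.5125, 0.298, 0.1771]
eef_rot: [3.142, 0.0, 1.429]
force: [-1.3, -1.5, -0.5]
grip_width: 0.0289
```

arm_command([
  {"slide": [0.0,0.0,0.0],"yaw": 0.0,"gripper": 0.25},
  {"slide": [0.0,0.0,0.0],"yaw": 0.0,"gripper": 0.25},
])

```text
time_s: 28.78
ee_pos: [0.5125, 0.298, 0.1771]
eef_rot: [-3.142, 0.0, 1.429]
force: [0.1, -2.0, -0.3]
grip_width: 0.0295
```

```bash
python3 - <<'E'
from h import *
w=shot('wrist','w24');s=shot('side','s24');o=readout.get_obs();print(o['time_s'],o['ee_pos'],o['grip_width'],o['force'],o['moment'])
o=readout.get_obs()
g=cv2.cvtColor(s['color'],cv2.COLOR_RGB2GRAY)
S=[.5153,.3162]
for z,r in((.095,0),(.074,.023),(.0765,.0232),(.06,.046)): print(z,proj(s,[[S[0]-r,S[1],z],[S[0]+r,S[1],z],[S[0],S[1]+r,z]]).round(1).tolist())
for r in range(318,352): print(r,''.join('%4d'%x for x in g[r,204:250]))
E
```

```text
28.875 [0.5124788  0.29794437 0.1771498 ] 0.028998677287045856 [ 0.01446309 -1.45064299 -1.67706199] [-0.44317989 -0.03290875  0.00327563]
0.095 [[225.6, 329.6], [225.6, 329.6], [225.6, 329.6]]
0.074 [[235.1, 335.7], [218.1, 330.9], [223.2, 341.8]]
0.0765 [[235.1, 335.3], [217.9, 330.4], [223.0, 341.4]]
0.06 [[244.2, 340.5], [210.5, 330.9], [220.4, 352.8]]
318  115  99 106 106 106 108 108 110 108 101 101 127 104 101 105 105 106 106 106 111  91  69  67  86 113 125 123 117 110 110 108 108 105 103 103 106 106 101 182 200 196 193 189 190 191 190
319   97 103 110 107 108 107 108 105 104 101  96 204 145 104 102 106 103 103 106 107 113  89  68  71 104 116 118 109 104 112 108 107 104 104 108 109 108 100  91 193 201 199 189 190 188 187
320  100 106 105 102 108 109 106 106 101  98 113 197 199 119 103 101 106 107 111 110 123 129  93  95 119 124 118 112 107 132 123 112 109 102 107 106 101 101  90 192 201 193 193 190 189 185
321  102 103 102 104 106 105 107 107  99 117 195 208 117  92 103 107 122 129 119 109 120 122 133 129 137 130 117 116 118 139 142 135 130 114 102 104 101 101  93 194 199 192 1
[... 4984 characters left out ...]
0 214 215 234 242 242 240 241 242 242 243 244 243 242 243 242 240 243 233 230 245 247 249 211 133 156 219 132  84 110  93  90  88  91
349  187 192 161 129 138 144 140 138 131 177 239 243 244 238 220 211 218 237 239 240 243 243 243 244 242 241 241 240 226 226 243 246 249 250 213 140 129 248 171  90 103  96  87  88  91  88
350  187 190 162 130 141 142 144 140 160 137 176 240 247 243 243 238 220 213 230 222 236 241 243 242 227 225 227 227 233 244 248 248 253 212 138 133 140 188 114  80 115 151 107  98  90  88
351  188 190 162 127 140 142 141 143 120 157 149 180 241 244 246 243 246 239 235 229 178 209 227 206 226 236 245 245 246 248 252 219 133 126 165 157 142 106  87  82 118 146 149 150 109  89
```

A small side push has appeared: Fy about -1.5 N and Mx from -0.14 to -0.44. The jaws are probably brushing the shaft's front. I'll ease the pliers away from it.

arm_command([
  {"slide": [0.0,-0.0004,0.0003],"yaw": 0.0,"gripper": 0.25},
  {"slide": [-0.0001,-0.0008,0.0003],"yaw": 0.0,"gripper": 0.25},
  {"slide": [-0.0001,-0.0008,0.0003],"yaw": 0.0,"gripper": 0.25},
])

```text
time_s: 29.25
ee_pos: [0.5124, 0.2973, 0.1775]
eef_rot: [3.142, -0.0, 1.429]
force: [0.3, -0.2, -1.7]
grip_width: 0.0289
```

```bash
python3 - <<'E'
from h import *
F=[];M=[]
for i in range(4):
    w=shot('wrist','w25');o=readout.get_obs();F.append(o['force']);M.append(o['moment'])
print(o['time_s'],o['ee_pos'],o['grip_width'],np.round(F,2).tolist(),np.round(M,3).tolist())
g=cv2.cvtColor(w['color'],cv2.COLOR_RGB2GRAY)
for r in range(146,212,4): print(r,''.join('%4d'%v for v in g[r,240:308:2]))
for c in(268,270,278): print(c,g[144:170,c].tolist())
E
```

```text
29.45 [0.51238012 0.29723894 0.17745779] 0.029236133044269665 [[-0.74, -0.51, -1.77], [0.23, -0.04, -1.66], [-0.43, -0.21, -0.93], [0.26, -0.2, -1.62]] [[-0.044, 0.036, -0.044], [-0.066, -0.015, -0.01], [-0.044, -0.05, 0.01], [-0.052, -0.018, 0.023]]
146  254 246 215 234 254 254 254 254 254 254 254 254 254 254 254 252 250 250 252 254 254 253 253 253 253 253 254 253 252 253 251 225 220 250
150  229 227 253 254 254 254 254 254 254 255 250 225 184 171 143 127 124 129 132 132 121 143 168 209 226 168 161 162 145 144 248 253 244 214
154  240 255 254 253 253 254 255 250 195 154 128 120 124 118 117 146 161 123 127  95  56  51  55  55  65  92 118 136 140 136 129 238 253 251
158  254 254 254 254 254 250 176 125 122 119 136 160 193 228 222 181 141 110 107 111 120 131 119  79  53  51  55  56  95 134 133 130 165 253
162  254 253 254 255 197 121 121 118 211 240 215 141 143 151 118 111 113 111 107 106 111 110 110 109 122 128 101  57  53  53  95 133 219 253
166  254 254 247 142 118 123 233 254 219 112 113 110 111 110 111 111 111 107 108 111 111 110 110 110 110 110 129 134  99  54  52  77 138 234
170
[... 1250 characters left out ...]
 54 112 127 132
206  139 139 138 108  54  61  84  95 100  97  96  97 115 140 140 138 139 139 139 137 134 134 116  97  96  94  94  94  83  60  56 118 135 132
210  107 137 140 127 110 109 111 120 104  99  99  95  97  95  73  55  48  47  50  55  70  95  96  96  94  95 104 120 110 110 111 129 140 133
268 [254, 254, 254, 248, 222, 180, 143, 125, 121, 119, 117, 165, 240, 252, 222, 143, 135, 133, 118, 111, 109, 111, 111, 111, 113, 116]
270 [253, 253, 252, 236, 180, 133, 127, 135, 139, 130, 146, 220, 250, 240, 181, 122, 109, 111, 111, 112, 111, 111, 111, 114, 116, 118]
278 [254, 254, 254, 243, 216, 166, 132, 132, 128, 114, 95, 97, 119, 126, 111, 105, 106, 107, 106, 109, 111, 111, 111, 112, 117, 117]
```

arm_command([
  {"slide": [0.0,0.0,-0.0005],"yaw": 0.0,"gripper": 0.25},
  {"slide": [0.0,0.0,-0.001],"yaw": 0.0,"gripper": 0.25},
  {"slide": [0.0,0.0,-0.001],"yaw": 0.0,"gripper": 0.25},
])

```text
time_s: 29.82
ee_pos: [0.5124, 0.2972, 0.1764]
eef_rot: [-3.142, 0.0, 1.429]
force: [-0.8, 1.0, -2.2]
grip_width: 0.0293
```

```bash
cat > f.py <<'E'
from h import *
F=[];M=[]
for i in range(3):
    w=shot('wrist','wf');o=readout.get_obs();F.append(o['force']);M.append(o['moment'])
print(o['time_s'],o['ee_pos'],o['grip_width'],np.mean(F,0).round(2),np.mean(M,0).round(3))
g=lambda c:cv2.cvtColor(c['color'],cv2.COLOR_RGB2GRAY)
a=load('w25')
x0,y0,x1,y1=240,188,308,212
r=cv2.phaseCorrelate(g(a)[y0:y1,x0:x1].astype(float),g(w)[y0:y1,x0:x1].astype(float));print('ear region shift vs w25',r)
for c in(268,270): print(c,g(w)[146:166,c].tolist())
E
python3 f.py
```

```text
29.975 [0.51238879 0.29717772 0.17645239] 0.02950620499209785 [ 0.19 -0.05 -1.45] [-0.07  -0.053 -0.002]
ear region shift vs w25 ((0.1360981122377254, -0.042532229896592), 0.9987370951095674)
268 [254, 251, 228, 182, 143, 126, 121, 119, 118, 163, 239, 252, 224, 151, 140, 135, 117, 110, 109, 111]
270 [252, 237, 181, 133, 122, 125, 131, 131, 149, 220, 250, 244, 185, 120, 107, 111, 111, 111, 111, 112]
```

arm_command([
  {"slide": [0.0,0.0,-0.0005],"yaw": 0.0,"gripper": 0.25},
  {"slide": [0.0,0.0,-0.0008],"yaw": 0.0,"gripper": 0.25},
  {"slide": [0.0,0.0,-0.0008],"yaw": 0.0,"gripper": 0.25},
])

```text
time_s: 30.35
ee_pos: [0.5124, 0.2972, 0.1756]
eef_rot: [-3.142, -0.0, 1.429]
force: [0.0, 0.1, -1.3]
grip_width: 0.0296
```

```bash
python3 f.py
```

```text
30.5 [0.51237739 0.29718836 0.17563564] 0.029214679374613823 [-0.24  0.14 -1.81] [-0.075 -0.057 -0.013]
ear region shift vs w25 ((-0.0008653297060519094, 0.055403233549983), 0.9886622965058953)
268 [254, 250, 228, 180, 138, 122, 122, 119, 114, 156, 238, 252, 225, 156, 149, 152, 133, 113, 110, 110]
270 [254, 242, 183, 127, 115, 118, 120, 117, 126, 189, 245, 247, 199, 124, 107, 111, 112, 111, 111, 111]
```

arm_command([
  {"slide": [0.0,0.0,-0.0004],"yaw": 0.0,"gripper": 0.25},
  {"slide": [0.0,0.0,-0.0008],"yaw": 0.0,"gripper": 0.25},
  {"slide": [0.0,0.0,-0.0008],"yaw": 0.0,"gripper": 0.25},
])

```text
time_s: 30.88
ee_pos: [0.5124, 0.2972, 0.1749]
eef_rot: [3.141, -0.0, 1.429]
force: [-0.2, 0.2, -1.0]
grip_width: 0.0295
```

```bash
python3 f.py
```

```text
31.025 [0.5124056  0.29718081 0.174906  ] 0.028945124367657362 [ 0.08 -0.47 -1.19] [-0.111 -0.018  0.016]
ear region shift vs w25 ((0.02521528374017379, 0.009025518454961912), 0.9942098640383255)
268 [254, 250, 228, 183, 141, 120, 118, 116, 114, 149, 234, 251, 224, 157, 150, 153, 132, 114, 110, 111]
270 [254, 243, 184, 127, 114, 120, 126, 120, 117, 171, 244, 251, 214, 131, 108, 111, 110, 111, 111, 110]
```

arm_command([
  {"slide": [0.0,0.0,-0.0004],"yaw": 0.0,"gripper": 0.25},
  {"slide": [0.0,0.0,-0.0007],"yaw": 0.0,"gripper": 0.25},
  {"slide": [0.0,0.0,-0.0007],"yaw": 0.0,"gripper": 0.25},
])

```text
time_s: 31.4
ee_pos: [0.5125, 0.2972, 0.1744]
eef_rot: [3.141, -0.0, 1.429]
force: [-1.2, -0.9, 2.3]
grip_width: 0.0289
```

```bash
python3 f.py
```

```text
31.55 [0.51243476 0.29720259 0.17428883] 0.029404688818065402 [-0.84 -0.98  2.13] [-0.239  0.111 -0.004]
ear region shift vs w25 ((-0.026445149892481368, -0.030223335483638536), 0.9609165241863875)
268 [254, 251, 234, 205, 155, 113, 109, 109, 108, 115, 176, 235, 221, 149, 110, 110, 111, 110, 110, 111]
270 [253, 245, 217, 171, 127, 111, 112, 113, 114, 151, 231, 250, 221, 136, 107, 111, 110, 112, 111, 111]
```

Hub contact starts at about TCP z 0.1748, which is consistent with a level ring whose underside is at 74 mm. I'll back off so that the ring sits in the middle of the groove, touching nothing.

arm_command([
  {"slide": [0.0,0.0,0.0008],"yaw": 0.0,"gripper": 0.25},
  {"slide": [0.0,0.0,0.0014],"yaw": 0.0,"gripper": 0.25},
  {"slide": [0.0,0.0,0.0014],"yaw": 0.0,"gripper": 0.25},
  {"slide": [0.0,0.0,0.0014],"yaw": 0.0,"gripper": 0.25},
])

```text
time_s: 32.05
ee_pos: [0.5123, 0.2972, 0.1754]
eef_rot: [-3.141, 0.0, 1.429]
force: [-0.0, 0.5, -2.0]
grip_width: 0.0289
```

```bash
python3 f.py; python3 - <<'E'
from h import *
s=shot('side','s30');t=shot('top','t30');w=load('wf')
g=cv2.cvtColor(w['color'],cv2.COLOR_RGB2GRAY)
for r in range(170,200,6): print(r,''.join('%4d'%v for v in g[r,240:308:2]))
# bystanders unchanged?
for n,a,b,box in(('bearing side',load('s0'),s,(252,250,272,270)),('smallclip top',load('t0'),t,(268,152,288,172)),('bottle',load('s0'),s,(180,255,200,288)),('cup',load('s0'),s,(275,340,312,384)),('brush',load('s0'),s,(175,220,230,248)),('screwdr',load('s0'),s,(268,230,320,264)),('clip side',load('s0'),s,(233,221,248,235))):
    A=cv2.cvtColor(a['color'],cv2.COLOR_RGB2GRAY);B=cv2.cvtColor(b['color'],cv2.COLOR_RGB2GRAY);x0,y0,x1,y1=box;m=8
    r=cv2.matchTemplate(B[y0-m:y1+m,x0-m:x1+m],A[y0:y1,x0:x1],cv2.TM_CCOEFF_NORMED);_,v,_,l=cv2.minMaxLoc(r);print(n,l[0]-m,l[1]-m,round(v,2))
E
```

```text
32.2 [0.5123332  0.29716948 0.17544102] 0.029370312524668474 [ 0.03  0.45 -1.53] [-0.067 -0.072  0.026]
ear region shift vs w25 ((0.040181856370274716, 0.09150254095340671), 0.9731399188897266)
268 [254, 251, 228, 180, 140, 122, 120, 117, 114, 157, 239, 252, 225, 154, 150, 152, 133, 114, 110, 110]
270 [254, 242, 183, 126, 120, 132, 133, 129, 135, 195, 247, 251, 212, 130, 107, 109, 111, 110, 113, 112]
170  253 254 156 115 115 188 223 142 108 108 109 109 113 116 118 119 117 116 115 118 118 114 111 110 110 108 108 127 137 109  53  54  79 139
176  254 211 101  57 109 135 115 107 109 106 115 118 120 121 119 117 118 118 117 114 117 119 119 118 114 107 107 107 123 135  94  52  54 106
182  134  94  52  50 102 135 110 105 105 112 117 116 117 117 120 101  55  50  60 108 114 116 119 119 117 108 104 103 113 130  81  52  53 112
188  136 131  79  51  51  91 111 102 105 108 114 118 117 118 116 120 119 114 118 118 117 116 113 118 117 105 104 107 126  78  50  53  90 135
194  134 138 135 118  62  52  50  62  94 100 102 106 114 118 118 116 118 119 118 118 117 118 113 103  99 101  91  64  53  52  72 123 133 133
bearing side 0 0 0.29
smallclip top 0 0 1.0
bottle -8 -8 0.16
cup 0 0 0.99
brush 8 8 0.2
screwdr 0 0 0.3
clip side 0 0 0.36
```

```bash
python3 - <<'E'
from h import *
a=load('t0');b=load('t30')
A=cv2.cvtColor(a['color'],cv2.COLOR_RGB2GRAY);B=cv2.cvtColor(b['color'],cv2.COLOR_RGB2GRAY)
for n,box in(('bearing',(231,195,245,209)),('screwdriver',(254,200,282,265)),('brush',(244,84,268,154)),('bottle',(178,120,200,145)),('chuck key',(352,245,390,277)),('block',(338,155,350,205))):
    x0,y0,x1,y1=box;m=8;r=cv2.matchTemplate(B[y0-m:y1+m,x0-m:x1+m],A[y0:y1,x0:x1],cv2.TM_CCOEFF_NORMED);_,v,_,l=cv2.minMaxLoc(r);print(n,l[0]-m,l[1]-m,round(v,2))
o=readout.get_obs();print(o['time_s'],o['force'],o['grip_width'])
job.hand_in()
E
```

```text
bearing 0 0 0.65
screwdriver 0 0 1.0
brush 0 0 1.0
bottle 0 0 1.0
chuck key 0 0 1.0
block 0 0 1.0
32.3 [ 0.77301367  0.51632991 -2.27809394] 0.02889492271624289
the job is handed in; nothing more can be done
```

The 38 mm ring is held spread on the pliers, around the shaft at the groove just above the hub. The handles are still squeezed to the stop, and I handed the job in at about 32 s.

**Last checks**
- **Grip:** the opening was 29 mm, which means fully squeezed, with a grip force of 35 N.
- **Fit:** nothing was touching at the end; the wrist force showed only the weight of the pliers and ring. The ring looked centred on the shaft from side to side, with clear space behind the shaft.
- **Height:** I found the hub face by a light touch, up to about 4 N, then backed off about 0.6 mm. By that, the ring's underside is at about 74.6 mm and its top at about 77.6 mm, inside the 74 to 79 mm groove.
- **Other things:** the screwdriver, brush, bottle, cup, chuck key, small clip and tool block show no shift. The larger bearing matched in place only weakly (0.65), which is expected because its ring is gone.

**What went wrong or stayed uncertain**
- **First try at the gap:** the tips were too far apart and came down on the ears, so the pliers swung in the gripper. Nothing on the bench moved. I opened the grip, dragged the tips lightly on the bench to straighten the pliers, and entered again.
- **Contact on the shaft:** on the way down something, probably the jaws, brushed the shaft with about 1.5–2 N. It cleared after I shifted the pliers 0.8 mm.
- **Levelness:** I could only check this indirectly. Measuring the two ears with the wrist and side cameras put one about 14 mm higher than the other. I took that as pixel error because the ring looked symmetric in the wrist view, but no precise measurement confirms that it is level.

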